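# Ready the varnishing jig for the next panel

## Robot

A 6-joint arm with a two-finger parallel gripper is mounted at the origin on the work surface. World frame = base frame: x ahead of the robot, y to its left, z up, the work surface at z = 0. Lengths are in m, angles in rad, forces in N, time in s.
With the tool pointing down it reaches from about 0.25 to 0.775 m from the base axis. Payload 8.9 kg.
Tool frame: the origin (TCP) lies at the very end of the fingers, on their centre line; the grasp point (between the pads) lies bot.grip_depth behind it (bot.grip_depth is the distance from the TCP to the grasp point, in m); z points along the fingers, x is the direction in which the jaws open and shut, and the axes are right-handed (so a half turn about z gives the same grasp; the last joint's range is limited). The gripper opens to 85 mm and grips with 20 to 120 N. Pads are 22 mm wide; open, the fingers measure 114 mm over their backs; the gripper's body (76 mm by 85 mm) begins 54 mm behind the grasp point. The pads swing forward as they close: fully open they stand 13 mm farther back than shut.
Start: joints at [-1.425, 0.291, -0.153, 1.127, 0, 1.431], TCP at [0.148, -0.504, 0.231] pointing down, gripper open.
Joint ranges: [-2.52, 2.52], [-0.91, 1.74], [-1.3, 1.37], [-1.96, 2.02], [-1.52, 1.47], [-3.14, 3.14]. Speed limits (rad/s): [2.22, 2.22, 2.79, 3.14, 3.14, 3.14].

## Interface

Orientations are given as a unit quaternion [x, y, z, w].
In Python, from station import bot gives the robot as it stands. The module is installed in compiled form; this text tells all that it offers.
- The arm moves only by the shell command python3 -m jog 'ROWS'. ROWS is a JSON object of lists of equal length, an entry for each row: "dp": the shift along the tool's x, y, z in cm, a list of three; "dr": the turn, a rotation vector about the tool's x, y, z in degrees, a list of three; "hand": the finger opening in cm, from 0 to 8.54. In form: {"dp": [[dx, dy, dz], ...], "dr": [[rx, ry, rz], ...], "hand": [hand, ...]}. A call has 1 to 8 rows; each row shifts and turns the commanded pose from where the row before left it, along the tool's axes as they then stand; what a row does not reach is not made up. A row lasts 1/10 s, in which the tool goes at most 50 mm and 8.59 degrees, less where a joint would pass 70% of its speed; a pose out of reach is approached as far as the arm can. A call with a gripper value outside its range is refused whole. The fingers move at their own pace and stop on an object; the grip force is fixed at half the most. Time passes only in rows, so rows that do not move let the fingers close. It gives the time, the measured TCP pose, the force and the opening at its end, in the units of the state.
- bot.get_obs(): the state, without advancing time (a new reading comes with each control period).
- bot.camera(name): name is "scene" or "top" or "wrist"; returns a dict with "pixels" (420x560x3 uint8, red, green, blue), "mtx" (3x3 intrinsics, pixels), "R" (3x3) and "t" (3): a world point X has camera coordinates R X + t. Camera axes: x right, y down, z forward; pixel columns grow to the right and rows downward; lengths in m; the calibration is good to about 2 mm. A picture is of the moment at which its call begins. There is no depth.
- bot.hand_in(): hands the job in, once; it reports no verdict.
Trained networks look in a picture, given as the dict that the camera call returned (one of the last four; its "shot" number tells which), for a name from the list of things; names that differ only in an ending like _2 or _b are one class to them, and where a whole thing is asked for, a point or a joint stands for the part that bears it (a point fixed in the world has none). Each returns a list of dicts, best first, with "p" (0 to 1); they miss things now and then, are a little off and sometimes report something else, mostly with a low value. They report only what shows in the picture. A call takes as long as a camera call. They do not tell look-alikes from the thing itself.
- bot.spot_in(label, picture): "centre" ([column, row] as shares, 0 to 1, of the picture: columns of its width, rows of its height, amid what is visible of it).
- bot.spot_point(label, picture): "centre" ([column, row] as shares, 0 to 1, of the picture: columns of its width, rows of its height: a listed point, or the origin of a listed thing).
The state is a dict: "clock": time; "qpos": joint angles; "joint_vel": joint speeds; "tau": joint torques, N m; "ee_pos": TCP position; "eef_rot": TCP orientation; "wrist_force": force on the tool from outside, world axes, zero at the start; "ft_torque": the same for the moment, N m; "opening": finger opening in m.
Only numpy, scipy, OpenCV 4.12 (cv2) and the standard library are available. Lean on these libraries where they do the work, as an engineer would, in place of code of your own. Each camera call takes 0.05 s, during which the arm holds its last target. There are 200 camera calls.

## Task

Stand every freshly varnished panel to dry in the rack, its foot behind the lip, leaning back on the rest bar, varnished face outwards. Then turn the work plate over so that its clean blue face is up, seat it fully home on both pins of the jig, and lay the raw panel flat on the middle of it. Leave the other things on the bench where they are.

Things in the scene. Friction and masses are not known exactly. Their poses are not given: they have to be found in the camera images.
- jig: fixed jig base: dark steel foot 150 (x) x 190 (y) x 8 mm; on it two bearers along x, 130 mm long, 26 mm wide, tops 38 mm above the bench, centred at y = +58 and y = -44 mm, each with one upright pin at x = 0 (11 mm thick, 9 mm tall, tapered above 6 mm). Between them it is open down to the foot. Origin on the bench at the foot's centre; x points away from the robot.
- plate: reversible steel work plate 130 (x) x 160 (y) x 12 mm, 0.35 kg, loop handle at its +x edge. Starts orange face up on the pins, axes as the jig's. Origin: centre of the BLUE face; z points from blue to orange face. 15 mm through holes at x = 0, y = +58 and -44 mm: so blue up it fits only with its y along the jig's y, handle on the jig's -x side, and its origin is then 50 mm above the bench.
- web (a point): centre of the plate, at mid thickness: the middle of a grip bar 20 mm wide (plate x from -10 to +10 mm), 46 mm long (y) and 12 mm thick, between two through windows of 38 (x) x 46 mm (y) centred at x = +29 and -29 mm; the fingers can reach through these windows to lift the plate level. Axes as the plate's.
- handle (a point): middle of the grip of the plate's loop handle: a round bar 10 mm thick, 90 mm long, parallel to the plate's y, 105 mm from the plate's centre in +x (40 mm beyond its edge), at mid thickness. Held at about 12 N the plate swings on this bar and hangs down as it is lifted (5 N lets it slip; a hard grip stops the swing).
- rack: fixed wooden drying rack: base 140 (x) x 290 (y) x 10 mm, foot lip 24 mm high along the robot-side (-x) edge, inner face at x = -50 mm; steel rest bar 14 mm thick along y at x = +33 mm, centre 86 mm up, between end posts at y = +-138 mm (98 mm high). Origin on the bench at the base's centre; x points away from the robot. A panel with its foot at the lip leans about 50 degrees from level.
- panel_a: wooden drawer-front panel 130 x 66 x 14 mm, about 0.1 kg, freshly varnished red on one face, bare pale wood on the other. Origin at the centre of the bare face; x along its length, y across its width, z out of the varnished face. If present, starts flat on the bench straight ahead of the robot, varnish up.
- panel_b: wooden drawer-front panel 130 x 66 x 14 mm, about 0.1 kg, freshly varnished red on one face, bare pale wood on the other. Origin at the centre of the bare face; x along its length, y across its width, z out of the varnished face. If present, starts flat on the bench at the robot's right, varnish up.
- panel_c: wooden drawer-front panel 130 x 66 x 14 mm, about 0.1 kg, freshly varnished red on one face, bare pale wood on the other. Origin at the centre of the bare face; x along its length, y across its width, z out of the varnished face. If present, starts flat on top of the work plate, varnish up.
- blank: the raw panel: bare pale wood on both faces, 130 x 66 x 14 mm, about 0.1 kg, starting flat on the bench straight ahead of the robot. Origin at the centre of its underside; x along its length, y across its width, z up.
- tin: closed varnish tin, 84 mm across, 95 mm high; a bystander, to be left where it is. Origin at the middle of its underside.
- jar: amber glass jar, 68 mm across, 85 mm high; a bystander, to be left where it is. Origin at the middle of its underside.
- scraper: scraper, 190 mm long, lying flat; a bystander, to be left where it is. Origin under it.
- tape: yellow roll of tape lying flat, 68 mm across, 24 mm high; a bystander, to be left where it is. Origin at the middle of its underside.
- brush: brush lying flat, 180 mm long; a bystander, to be left where it is. Origin under it.
Things that resemble listed ones, but are neither listed nor needed, are in the scene too. What is shaped like the plate but red is not meant. Leave any yellow look-alike of the blank alone.

How it is judged:
On the way, in this order (a step that is already met when the one before it is completed fails the run):
1. every panel that is there leans in the rack (angle between panel_a's own z axis and vertical between 0.6 and 1.25 rad and x of panel_a in the frame of rack between -0.06 and 0.06 m and y of panel_a in the frame of rack between -0.15 and 0.15 m and z of each of panel_a, panel_b, panel_c in the frame of rack above 0.04 m and angle between the y axis of each of panel_a, panel_b, panel_c and the y axis of rack, either way round below 0.35 rad and linear speed of each of panel_a, panel_b, panel_c below 0.03 m/s and angle between panel_b's own z axis and vertical between 0.6 and 1.25 rad and x of panel_b in the frame of rack between -0.06 and 0.06 m and y of panel_b in the frame of rack between -0.15 and 0.15 m and angle between panel_c's own z axis and vertical between 0.6 and 1.25 rad and x of panel_c in the frame of rack between -0.06 and 0.06 m and y of panel_c in the frame of rack between -0.15 and 0.15 m), for 0.2 s.
2. the plate is seated on the pins, blue face up (x of plate in the frame of jig between -0.005 and 0.005 m and y of plate in the frame of jig between -0.005 and 0.005 m and z of plate in the frame of jig between 0.046 and 0.0535 m and angle between plate's own z axis and vertical above 3.07 rad and angle between the y axis of plate and the y axis of jig, either way round below 0.07 rad and linear speed of plate below 0.02 m/s), for 0.2 s.
3. the raw panel lies flat on the middle of the blue face (x of blank in the frame of jig between -0.03 and 0.03 m and y of blank in the frame of jig between -0.03 and 0.03 m and z of blank in the frame of jig between 0.045 and 0.068 m and angle between the z axis of blank and the z axis of jig, either way round below 0.07 rad and linear speed of blank below 0.02 m/s), for 0.2 s.
At the end, for the whole second after the job is handed in: Each present panel leans in the rack, length up the slope, varnish outwards, 0.6 to 1.25 rad from level. The plate is blue up, level, within 5 mm of the jig centre and its origin 46 to 53.5 mm up (home on both pins). The raw panel lies flat on it within 30 mm of the centre in x and y. All at rest (all of step 1 and all of step 2 and all of step 3); the robot touches nothing.
It fails at once if another thing on the bench is shifted by more than 40 mm (distance of any of tin, jar, scraper, tape, brush from where it was at the start of the episode above 0.04 m).
Of panel_a, panel_b, panel_c only 2 to 3 are there at a start; the rules pass over those that are not, and their reading is None.
At some moment in a run one of panel_a, panel_b, panel_c, blank may be knocked a few centimetres aside while the robot is not near it.
It also fails if it takes over 208 s, if anything falls off the work surface, if the arm or the gripper's body presses on something with over 40 N, if the wrist force passes 120 N, or if a joint passes its speed limit or range.

## Working session

There is one attempt and no reset: what is moved stays moved. The work goes in short steps, Python scripts to look and compute and a shell command to move; the robot and the scene stay as the last step left them, time stands still between calls to the robot, and variables do not carry over. Pictures are saved under pics/ and viewed, about 12 in all and at most 16, crops included, and the job is handed in when it is done.

```bash
mkdir -p pics
cat > h.py <<'E'
import numpy as np, cv2
from station import bot
from scipy.spatial.transform import Rotation as R
def shot(n,f=None):
    c=bot.camera(n)
    if f: cv2.imwrite('pics/'+f,cv2.cvtColor(c['pixels'],cv2.COLOR_RGB2BGR))
    return c
def ray(c,u,v,z):
    d=np.linalg.inv(c['mtx'])@[u,v,1.]; Rm=np.array(c['R']); o=-Rm.T@c['t']; d=Rm.T@d
    return o+d*(z-o[2])/d[2]
def proj(c,X):
    p=np.array(c['mtx'])@(np.array(c['R'])@X+c['t']); return p[:2]/p[2]
def pose():
    o=bot.get_obs(); return np.array(o['ee_pos']),R.from_quat(o['eef_rot'])
def delta(p,q=None):
    "rows totals in tool axes: cm; rotation vec deg"
    P,Q=pose(); print('dp total',np.round(Q.inv().apply(np.array(p)-P)*100,2))
    if q is not None: print('dr',np.round((Q.inv()*q).as_rotvec(degrees=True),1))
E
python3 - <<'E'
from h import *
for n in('top','scene'):
    c=shot(n,n+'0.png'); o=-np.array(c['R']).T@c['t']; print(n,o.round(3),'shot',c.get('shot'))
    for l in ['jig','plate','web','handle','rack','panel_a','blank','tin','jar','tape','brush','scraper']:
        for d in bot.spot_point(l,c)[:4]:
            u,v=d['centre'][0]*560,d['centre'][1]*420
            print(l,round(d['p'],2),int(u),int(v),ray(c,u,v,0.05 if l in('plate','web','handle') else 0)[:2].round(3))
o=bot.get_obs();print(o,bot.grip_depth)
E
```

```text
top [0.365 0.024 1.463] shot 1
jig 0.41 351 208 [ 0.559 -0.24 ]
plate 0.74 351 208 [ 0.552 -0.231]
plate 0.68 321 126 [ 0.817 -0.146]
web 0.84 318 127 [ 0.814 -0.136]
web 0.62 350 209 [ 0.549 -0.229]
handle 0.78 319 158 [ 0.712 -0.138]
handle 0.65 352 178 [ 0.648 -0.239]
rack 0.37 272 182 [0.648 0.012]
rack 0.36 348 175 [ 0.668 -0.237]
panel_a 0.65 274 181 [0.652 0.007]
panel_a 0.58 421 234 [ 0.468 -0.466]
panel_a 0.55 350 212 [ 0.544 -0.237]
panel_a 0.41 351 209 [ 0.556 -0.243]
blank 0.78 276 234 [0.477 0.004]
blank 0.75 319 280 [ 0.331 -0.132]
blank 0.16 353 216 [ 0.531 -0.249]
tin 0.77 382 279 [ 0.329 -0.33 ]
jar 0.85 123 243 [0.459 0.487]
brush 0.67 424 281 [ 0.319 -0.467]
brush 0.56 382 281 [ 0.324 -0.332]
brush 0.25 350 209 [ 0.554 -0.239]
scraper 0.76 138 278 [0.347 0.44 ]
scraper 0.71 383 284 [ 0.314 -0.334]
scraper 0.2 349 210 [ 0.553 -0.236]
scene [1.489 0.404 0.779] shot 2
jig 0.75 212 212 [ 0.541 -0.233]
plate 0.93 181 280 [ 0.867 -0.122]
web 0.8 182 276 [ 0.855 -0.127]
web 0.73 211 202 [ 0.559 -0.218]
handle 0.75 208 252 [ 0.756 -0.115]
handle 0.63 192 221 [ 0.655 -0.222
[... 662 characters left out ...]
12 209 [ 0.527 -0.239]
{'clock': 1.3, 'qpos': array([-1.42530815e+00,  2.90709999e-01, -1.53361137e-01,  1.12671787e+00,
        1.11532852e-05,  1.43151802e+00]), 'joint_vel': array([-0.00053848,  0.00095526,  0.00051678, -0.00190932,  0.0007838 ,
       -0.00022236]), 'tau': array([ 2.59385633e-04, -5.37020588e+01,  3.31639266e+01,  1.75776389e-03,
       -2.06236427e-04,  1.65043701e-05]), 'ee_pos': array([ 0.14750988, -0.50386363,  0.23131443]), 'eef_rot': array([ 8.00291619e-01, -5.99610978e-01,  6.52861316e-06, -1.37399323e-06]), 'wrist_force': array([0.85756938, 0.26105822, 0.49225484]), 'ft_torque': array([-0.02639797, -0.00838787,  0.0445071 ]), 'opening': 0.0850434608433166} 0.0187
```

View images.

View pics/top0.png

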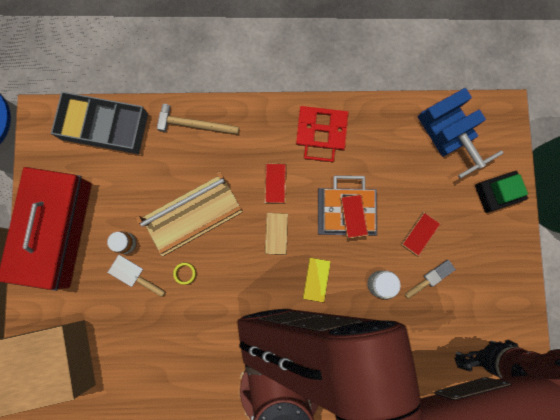

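View pics/scene0.png

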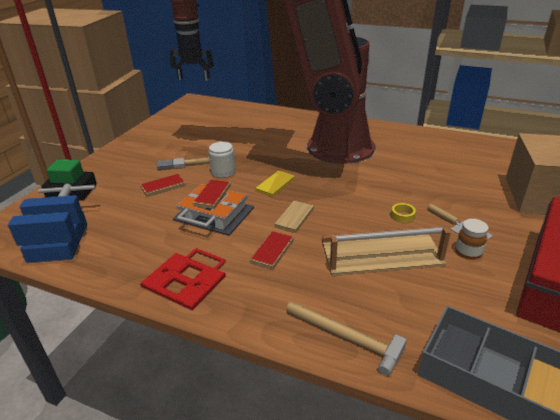

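Run:
```python
from h import *
import pickle
c=shot('top'); pickle.dump(c,open('top.pkl','wb'))
im=cv2.cvtColor(c['pixels'],cv2.COLOR_RGB2BGR)
a=cv2.resize(im[165:265,130:250],None,fx=4.1,fy=4.1,interpolation=cv2.INTER_CUBIC)
b=cv2.resize(im[165:265,310:385],None,fx=4.1,fy=4.1,interpolation=cv2.INTER_CUBIC)
cv2.imwrite('pics/crop1.png',np.hstack([a,b])); print(a.shape,b.shape)
hsv=cv2.cvtColor(im,cv2.COLOR_BGR2HSV)
def rects(m,z,lab):
    n,L,s,ce=cv2.connectedComponentsWithStats(m)
    for i in range(1,n):
        if 300<s[i,4]<1300:
            ys,xs=np.where(L==i); P=np.array([ray(c,u,v,z)[:2] for u,v in zip(xs,ys)],np.float32)
            r=cv2.minAreaRect(P); (cx,cy),(w,h),an=r
            if w<h: an+=90;w,h=h,w
            print(lab,ce[i].round(),'xy',round(cx,3),round(cy,3),'size',round(w,3),round(h,3),'long axis deg',round(an,1))
red=((hsv[...,0]<6)|(hsv[...,0]>174))&(hsv[...,1]>180)&(hsv[...,2]>90)
m=red.astype(np.uint8)*255; rects(m,.014,'red14'); rects(m,.064,'red64')
r=im[234,276];print(hsv[234,276],hsv[250,250],hsv[200,300])
```

```text
(410, 492, 3) (410, 308, 3)
red14 [275. 183.] xy 0.643 0.003 size 0.124 0.061 long axis deg 179.1
red14 [354. 216.] xy 0.533 -0.246 size 0.129 0.061 long axis deg 7.0
red14 [421. 234.] xy 0.472 -0.459 size 0.124 0.06 long axis deg 143.5
red64 [275. 183.] xy 0.634 0.004 size 0.12 0.059 long axis deg 179.1
red64 [354. 216.] xy 0.527 -0.237 size 0.124 0.059 long axis deg 7.0
red64 [421. 234.] xy 0.468 -0.442 size 0.12 0.058 long axis deg 143.5
[ 19 114 193] [ 13 158 153] [ 13 161 154]
```

View pics/crop1.png

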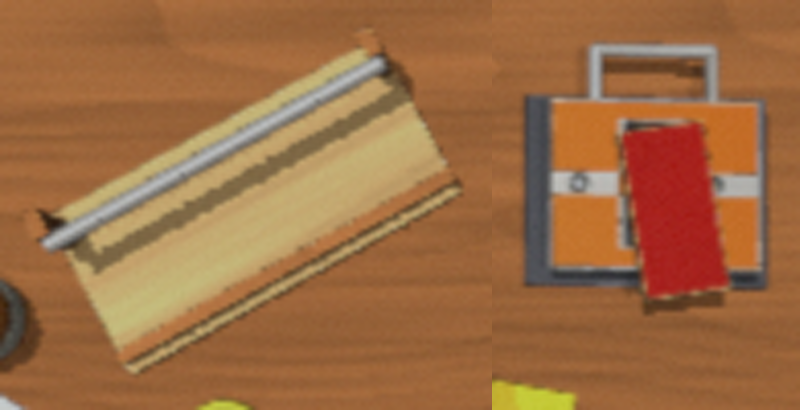

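Run:
```python
from h import *
import pickle
c=pickle.load(open('top.pkl','rb'))
f=lambda u,v,z:ray(c,u,v,z)[:2]
B1=f(141,224.3,.092);B2=f(223.9,180.9,.092);F1=f(162.2,256.2,.005);F2=f(242.7,211.3,.005)
def fit(A,B,name,x0):
    d=B-A;L=np.linalg.norm(d); ydir=-d/L # +y = left
    xdir=np.array([ydir[1],-ydir[0]]); m=(A+B)/2
    print(name,L.round(3),'yaw',np.degrees(np.arctan2(xdir[1],xdir[0])).round(1),'origin',(m-x0*xdir).round(3))
fit(B1,B2,'bar',.033);fit(F1,F2,'front',-.07)
C=[f(*p,.05) for p in((324.4,188.9),(376.6,188.9),(324.9,230.4),(376.6,230.4))];print('plate',np.mean(C,0),C)
h1=f(331.5,209.6,.05);h2=f(365.1,209.9,.05);print(h1,h2,np.linalg.norm(h1-h2), h2+(h1-h2)*44/102)
J=[f(*p,.008) for p in((310+34/4.1,165+96/4.1),(310+33/4.1,165+287/4.1),(310+275/4.1,165+289/4.1),(310+275/4.1,165+98/4.1))];print('jigfoot',J,np.mean(J,0))
m=((lambda h:(h[...,2]>165)&(h[...,1]<140)&(h[...,0]>12)&(h[...,0]<26))(cv2.cvtColor(c['pixels'],cv2.COLOR_RGB2HSV))).astype(np.uint8)
n,L,s,ce=cv2.connectedComponentsWithStats(m)
for i in range(1,n):
    if s[i,4]>300:
        ys,xs=np.where(L==i); P=np.array([f(u,v,.014) for u,v in zip(xs,ys)],np.float32); print(ce[i],cv2.minAreaRect(P))
```

```text
bar 0.279 yaw 27.4 origin [0.543 0.27 ]
front 0.29 yaw 28.6 origin [0.546 0.271]
plate [ 0.54835553 -0.22987696] [array([ 0.61501321, -0.14970623]), array([ 0.61249569, -0.31432613]), array([ 0.48432948, -0.14716851]), array([ 0.48158373, -0.30830697])]
[ 0.5491009  -0.16987022] [ 0.54645208 -0.2751504 ] 0.10531350137906635 [ 0.5475947  -0.22973542]
jigfoot [array([ 0.62434454, -0.13512726]), array([ 0.47353935, -0.12988121]), array([ 0.46871849, -0.31894795]), array([ 0.6198262 , -0.32591581])] [ 0.54660715 -0.22746806]
[181.74404762 197.45535714] ((0.5981513261795044, 0.3007546663284302), (0.021444207057356834, 0.26868173480033875), 28.482196807861328)
[187.87027027 204.58648649] ((0.5776619911193848, 0.28234395384788513), (0.015319501981139183, 0.2556263506412506), 28.456079483032227)
[193.94273908 219.24262102] ((0.5385240316390991, 0.2679608166217804), (0.082912378013134, 0.28972113132476807), 28.425315856933594)
[275.99399038 233.01682692] ((0.48274505138397217, 0.004717640578746796), (0.06659801304340363, 0.13057999312877655), 86.43359375)
[ 33.22877264 371.48832998] ((0.07793783396482468, 0.7532461881637573), (0.22018814086914062, 0.21526502072811127), 11.17959213256836)
```

```bash
cat >> h.py <<'E'
def down(ang): # tool down, tool x at world angle ang
    return R.from_euler('z',ang,degrees=True)*R.from_euler('x',180,degrees=True)
RY=28.4; RO=np.array([.545,.270,0]); RR=R.from_euler('z',RY,degrees=True)
def rackq(tilt): # tool tilted forward by tilt deg toward rack +x, jaws along rack y
    return RR*R.from_euler('y',-tilt,degrees=True)*R.from_euler('z',90,degrees=True)*R.from_euler('x',180,degrees=True)
def plan(p,q,n=None,start=None):
    P,Q=start or pose(); p=np.array(p); rel=Q.inv()*q; w=rel.as_rotvec(); t=Q.inv().apply(p-P)
    M=np.eye(4); M[:3,:3]=rel.as_matrix(); M[:3,3]=t
    from scipy.linalg import logm,expm
    th=np.degrees(np.linalg.norm(w)); 
    X=logm(M).real
    if n is None: n=max(int(np.ceil(th/8.5)),int(np.ceil(np.linalg.norm(X[:3,3])/.048)),1)
    S=expm(X/n)
    print(n,'rows dp',np.round(S[:3,3]*100,2),'dr',np.round(np.degrees(w)/n,2))
    T=np.eye(4);T[:3,:3]=Q.as_matrix();T[:3,3]=P;o=[]
    for i in range(n): T=T@S;o.append(T[:3,3].round(2))
    print('path',*[tuple(x) for x in o[::max(1,n//6)]])
    return p,q
E
python3 -c "
from h import *
P,Q=pose();print(P,Q.as_matrix().round(2))
s=plan([.469,-.457,.10],down(53.5),16)
plan([.469,-.457,-.003],down(53.5),start=s)"
```

```text
[ 0.1475028  -0.50387917  0.23130593] [[ 0.28 -0.96  0.  ]
 [-0.96 -0.28 -0.  ]
 [ 0.   -0.   -1.  ]]
16 rows dp [ 2.33 -0.96  0.82] dr [ 0.   -0.   -7.95]
path (np.float64(0.16), np.float64(-0.52), np.float64(0.22)) (np.float64(0.2), np.float64(-0.56), np.float64(0.21)) (np.float64(0.25), np.float64(-0.58), np.float64(0.19)) (np.float64(0.3), np.float64(-0.58), np.float64(0.17)) (np.float64(0.35), np.float64(-0.57), np.float64(0.16)) (np.float64(0.39), np.float64(-0.55), np.float64(0.14)) (np.float64(0.43), np.float64(-0.52), np.float64(0.12)) (np.float64(0.46), np.float64(-0.48), np.float64(0.11))
3 rows dp [ 0.   -0.    3.43] dr [0. 0. 0.]
path (np.float64(0.47), np.float64(-0.46), np.float64(0.07)) (np.float64(0.47), np.float64(-0.46), np.float64(0.03)) (np.float64(0.47), np.float64(-0.46), np.float64(-0.0))
```

```bash
python3 -m jog '{"dp":[[2.33,-0.96,0.4],[2.33,-0.96,0.4],[2.33,-0.96,0.4],[2.33,-0.96,0.4],[2.33,-0.96,0.4],[2.33,-0.96,0.4],[2.33,-0.96,0.4],[2.33,-0.96,0.4]],"dr":[[0,0,-7.95],[0,0,-7.95],[0,0,-7.95],[0,0,-7.95],[0,0,-7.95],[0,0,-7.95],[0,0,-7.95],[0,0,-7.95]],"hand":[8.4,8.4,8.4,8.4,8.4,8.4,8.4,8.4]}'
python3 -m jog '{"dp":[[2.33,-0.96,0.4],[2.33,-0.96,0.4],[2.33,-0.96,0.4],[2.33,-0.96,0.4],[2.33,-0.96,0.4],[2.33,-0.96,0.4],[2.33,-0.96,0.4],[2.33,-0.96,0.4]],"dr":[[0,0,-7.95],[0,0,-7.95],[0,0,-7.95],[0,0,-7.95],[0,0,-7.95],[0,0,-7.95],[0,0,-7.95],[0,0,-7.95]],"hand":[8.4,8.4,8.4,8.4,8.4,8.4,8.4,8.4]}'
cat >> h.py <<'E'
def redrect(c,z,lo=2000,near=None):
    hsv=cv2.cvtColor(c['pixels'],cv2.COLOR_RGB2HSV)
    m=(((hsv[...,0]<6)|(hsv[...,0]>174))&(hsv[...,1]>170)&(hsv[...,2]>70)).astype(np.uint8)
    n,L,s,ce=cv2.connectedComponentsWithStats(m)
    for i in range(1,n):
        if s[i,4]>lo:
            ys,xs=np.where(L==i); P=np.array([ray(c,u,v,z)[:2] for u,v in zip(xs,ys)],np.float32)
            (cx,cy),(w,h),an=cv2.minAreaRect(P)
            if w<h: an+=90;w,h=h,w
            print('px',ce[i].round(),'n',s[i,4],'xy',round(cx,4),round(cy,4),'size',round(w,3),round(h,3),'ang',round(an,1),'bbox',s[i,:4])
E
python3 -c "
from h import *
print(*pose()[0]); c=shot('wrist','w1.png'); redrect(c,.014); print((-np.array(c['R']).T@c['t']).round(3))"
```

```text
clock: 2.15
ee_pos: [0.3242, -0.5804, 0.1988]
eef_rot: [0.996, -0.085, -0.0, -0.0]
wrist_force: [-0.1, -0.8, 1.2]
opening: 0.0839
clock: 2.95
ee_pos: [0.4704, -0.4558, 0.1669]
eef_rot: [0.892, 0.453, 0.0, -0.0]
wrist_force: [0.6, 0.7, 0.5]
opening: 0.0837
0.470435322228755 -0.4557986085860057 0.16685733328386812
px [523.  93.] n 10088 xy 0.5477 -0.2019 size 0.152 0.075 ang 7.1 bbox [462   9  98 179]
px [272. 190.] n 6805 xy 0.4687 -0.4592 size 0.126 0.061 ang 142.9 bbox [242 133  62 117]
[ 0.408 -0.411  0.31 ]
```

View pics/w1.png

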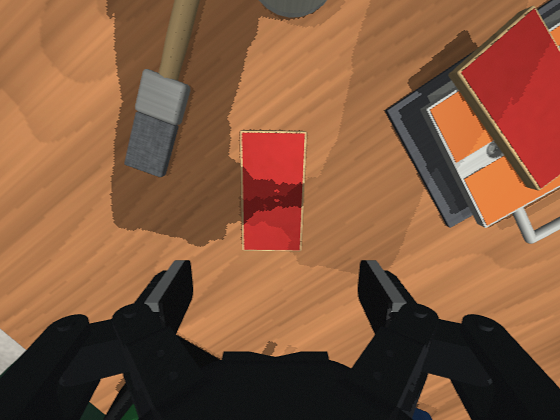

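```bash
python3 -m jog '{"dp":[[-0.36,0.08,4.2],[0,0,4.2],[0,0,4.2],[0,0,3],[0,0,1.4],[0,0,0],[0,0,0],[0,0,0]],"dr":[[0,0,0.6],[0,0,0],[0,0,0],[0,0,0],[0,0,0],[0,0,0],[0,0,0],[0,0,0]],"hand":[8.4,8.4,8.4,8.4,8.4,6,6,6]}'
python3 -m jog '{"dp":[[0,0,0],[0,0,0],[0,0,-3],[0,0,-4.5],[0,0,-4.5],[0,0,-4.5],[0,0,-4.5],[0,0,0]],"dr":[[0,0,0],[0,0,0],[0,0,0],[0,0,0],[0,0,0],[0,0,0],[0,0,0],[0,0,0]],"hand":[6,6,6,6,6,6,6,6]}'
python3 -c "
from h import *
c=shot('wrist','w2.png')
# target: panel centre pose in rack
for y in (-.092,):
    a=np.radians(50); s=np.array([np.cos(a),0,np.sin(a)]); nrm=np.array([-np.sin(a),0,np.cos(a)])
    foot=np.array([-.047,y,.012]); 
    for off in (.12,.008,0):
        g=foot+.065*s+nrm*(.0+off)   # bare-face centre
        tcp=g-nrm*.003              # TCP was 3 mm below bare face when gripped
        w=RO+RR.apply(tcp); print(off,w.round(4))
        if off==.12: pre=w
s=plan([.40,-.25,.22],down(75))
s=plan([.40,.0,.25],down(105),start=s)
s=plan(pre,rackq(50),start=s)
"
```

```text
clock: 3.8
ee_pos: [0.4692, -0.4613, -0.0007]
eef_rot: [0.895, 0.445, 0.0, 0.002]
wrist_force: [-0.4, -0.7, -1.1]
opening: 0.0641
clock: 4.6
ee_pos: [0.4704, -0.4626, 0.2149]
eef_rot: [0.895, 0.446, 0.001, 0.006]
wrist_force: [0.5, -0.6, -0.3]
opening: 0.0642
0.12 [0.5053 0.144  0.137 ]
0.008 [0.5808 0.1848 0.065 ]
0 [0.5862 0.1877 0.0599]
5 rows dp [ 3.09 -3.25 -0.19] dr [ 0.07  0.03 -4.42]
path (np.float64(0.46), np.float64(-0.42), np.float64(0.21)) (np.float64(0.45), np.float64(-0.37), np.float64(0.21)) (np.float64(0.44), np.float64(-0.33), np.float64(0.22)) (np.float64(0.42), np.float64(-0.29), np.float64(0.22)) (np.float64(0.4), np.float64(-0.25), np.float64(0.22))
6 rows dp [ 4.21 -0.18 -0.5 ] dr [ 0.  0. -5.]
path (np.float64(0.41), np.float64(-0.21), np.float64(0.22)) (np.float64(0.41), np.float64(-0.17), np.float64(0.23)) (np.float64(0.42), np.float64(-0.12), np.float64(0.24)) (np.float64(0.41), np.float64(-0.08), np.float64(0.24)) (np.float64(0.41), np.float64(-0.04), np.float64(0.25)) (np.float64(0.4), np.float64(0.0), np.float64(0.25))
7 rows dp [1.34 1.44 2.38] dr [-7.11  0.84 -1.79]
path (np.float64(0.41), np.float64(0.02), np.float64(0.23)) (np.float64(0.42), np.float64(0.03), np.float64(0.2)) (np.float64(0.44), np.float64(0.05), np.float64(0.19)) (np.float64(0.45), np.float64(0.07), np.float64(0.17)) (np.float64(0.47), np.float64(0.1), np.float64(0.16)) (np.float64(0.49), np.float64(0.12), np.float64(0.14)) (np.float64(0.51), np.float64(0.14), np.float64(0.14))
```

View pics/w2.png

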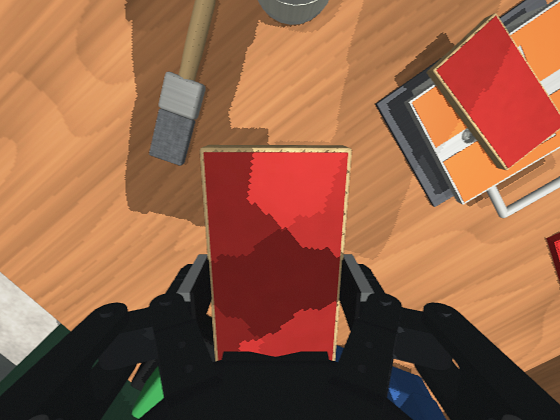

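```bash
cat >> h.py <<'E'
def rackpose(y,up=0,tilt=55,foot=(-.030,.013),below=.001,shift=0):
    a=np.radians(tilt); s=np.array([np.cos(a),0,np.sin(a)]); n=np.array([-np.sin(a),0,np.cos(a)])
    t=np.array([foot[0],y,foot[1]+up])+(.065+shift)*s-n*below
    return RO+RR.apply(t), rackq(tilt)
E
python3 -c "
from h import *
s=(np.array([.40,-.25,.224]),down(75.1))
s=plan([.42,.0,.25],down(105),start=s)
s=plan(*rackpose(-.092,.10),start=s)
print(rackpose(-.092)[0])"
python3 -m jog '{"dp":[[3.09,-3.25,-0.2],[3.09,-3.25,-0.2],[3.09,-3.25,-0.2],[3.09,-3.25,-0.2],[3.09,-3.25,-0.2]],"dr":[[0,0,-4.4],[0,0,-4.4],[0,0,-4.4],[0,0,-4.4],[0,0,-4.4]],"hand":[6,6,6,6,6]}'
```

```text
6 rows dp [ 4.22  0.16 -0.43] dr [ 0.    0.   -4.98]
path (np.float64(0.41), np.float64(-0.21), np.float64(0.23)) (np.float64(0.42), np.float64(-0.17), np.float64(0.23)) (np.float64(0.43), np.float64(-0.13), np.float64(0.24)) (np.float64(0.43), np.float64(-0.08), np.float64(0.24)) (np.float64(0.43), np.float64(-0.04), np.float64(0.25)) (np.float64(0.42), np.float64(0.0), np.float64(0.25))
7 rows dp [1.65 2.66 2.56] dr [-7.82  0.92 -1.76]
path (np.float64(0.44), np.float64(0.02), np.float64(0.22)) (np.float64(0.47), np.float64(0.05), np.float64(0.2)) (np.float64(0.49), np.float64(0.07), np.float64(0.19)) (np.float64(0.52), np.float64(0.1), np.float64(0.17)) (np.float64(0.54), np.float64(0.13), np.float64(0.17)) (np.float64(0.57), np.float64(0.16), np.float64(0.16)) (np.float64(0.6), np.float64(0.19), np.float64(0.17))
[0.59588401 0.19292566 0.06567131]
clock: 5.15
ee_pos: [0.3974, -0.2459, 0.216]
eef_rot: [0.793, 0.61, -0.0, -0.001]
wrist_force: [-0.4, 0.6, -0.3]
opening: 0.0638
```

```bash
python3 -m jog '{"dp":[[4.22,0.16,-0.5],[4.22,0.16,-0.5],[4.22,0.16,-0.5],[4.22,0.16,-0.5],[4.22,0.16,-0.5],[4.22,0.16,-0.5]],"dr":[[0,0,-5],[0,0,-5],[0,0,-5],[0,0,-5],[0,0,-5],[0,0,-5]],"hand":[6,6,6,6,6,6]}'
python3 -c "
from h import *
plan(*rackpose(-.092,.14),n=8)"
```

```text
clock: 5.75
ee_pos: [0.4187, 0.0032, 0.2464]
eef_rot: [0.608, 0.794, -0.0, -0.001]
wrist_force: [0.3, 0.2, -0.8]
opening: 0.0644
8 rows dp [1.41 2.55 1.74] dr [-6.85  0.79 -1.53]
path (np.float64(0.44), np.float64(0.02), np.float64(0.23)) (np.float64(0.46), np.float64(0.05), np.float64(0.21)) (np.float64(0.48), np.float64(0.07), np.float64(0.2)) (np.float64(0.51), np.float64(0.09), np.float64(0.2)) (np.float64(0.53), np.float64(0.12), np.float64(0.19)) (np.float64(0.55), np.float64(0.14), np.float64(0.19)) (np.float64(0.58), np.float64(0.17), np.float64(0.2)) (np.float64(0.6), np.float64(0.19), np.float64(0.21))
```

```bash
python3 -m jog '{"dp":[[1.41,2.55,1.74],[1.41,2.55,1.74],[1.41,2.55,1.74],[1.41,2.55,1.74],[1.41,2.55,1.74],[1.41,2.55,1.74],[1.41,2.55,1.74],[1.41,2.55,1.74]],"dr":[[-6.85,0.8,-1.5],[-6.85,0.8,-1.5],[-6.85,0.8,-1.5],[-6.85,0.8,-1.5],[-6.85,0.8,-1.5],[-6.85,0.8,-1.5],[-6.85,0.8,-1.5],[-6.85,0.8,-1.5]],"hand":[6,6,6,6,6,6,6,6]}'
python3 -m jog '{"dp":[[0,0,0],[0,0,0]],"dr":[[0,0,0],[0,0,0]],"hand":[6,6]}'
python3 -c "
from h import *
c=shot('scene','s1.png')
im=cv2.imread('pics/s1.png')[150:330,200:480]; cv2.imwrite('pics/s1c.png',cv2.resize(im,None,fx=2.5,fy=2.5))
plan(*rackpose(-.092),n=4)"
```

```text
clock: 6.55
ee_pos: [0.5924, 0.1841, 0.2038]
eef_rot: [0.464, 0.764, 0.385, 0.23]
wrist_force: [0.9, 0.1, -1.4]
opening: 0.0641
clock: 6.75
ee_pos: [0.5916, 0.1831, 0.2018]
eef_rot: [0.466, 0.765, 0.383, 0.228]
wrist_force: [-0.1, -0.2, -1.1]
opening: 0.0642
4 rows dp [ 0.17 -2.64  2.19] dr [-0.51  0.12 -0.21]
path (np.float64(0.59), np.float64(0.19), np.float64(0.17)) (np.float64(0.59), np.float64(0.19), np.float64(0.13)) (np.float64(0.59), np.float64(0.19), np.float64(0.1)) (np.float64(0.6), np.float64(0.19), np.float64(0.07))
```

View pics/s1c.png

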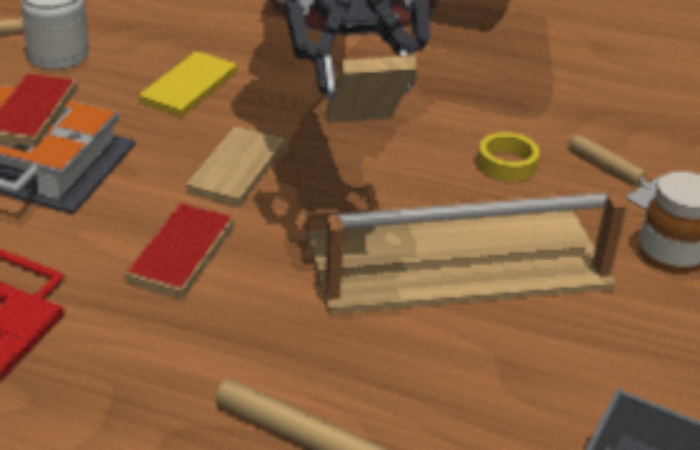

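```bash
python3 -m jog '{"dp":[[0.17,-2.64,2.2],[0.17,-2.64,2.2],[0.17,-2.64,2.2],[0.1,-1.3,1.1],[0,-0.6,0.5],[0,0,0]],"dr":[[-0.5,0.1,-0.2],[-0.5,0.1,-0.2],[-0.5,0.1,-0.2],[-0.5,0.1,-0.2],[0,0,0],[0,0,0]],"hand":[6,6,6,6,6,6]}'
python3 -c "
from h import *
c=shot('wrist','w3.png')
plan(*rackpose(-.092),n=1)"
```

```text
clock: 7.4
ee_pos: [0.5977, 0.1921, 0.0748]
eef_rot: [0.455, 0.762, 0.396, 0.237]
wrist_force: [-0.0, -0.4, -0.5]
opening: 0.0642
1 rows dp [ 0.17 -0.95  0.46] dr [0.09 0.13 0.  ]
path (np.float64(0.6), np.float64(0.19), np.float64(0.07))
```

View pics/w3.png

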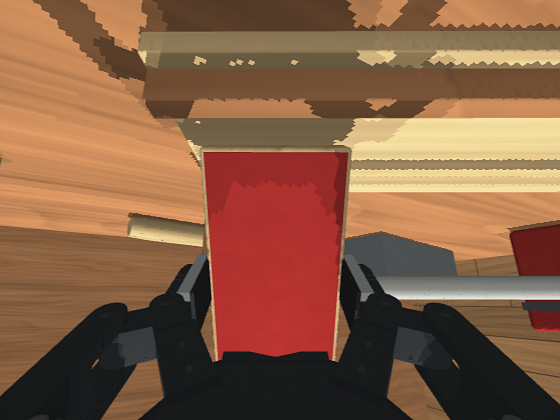

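```bash
python3 -c "
from h import *
c=shot('wrist')
f=lambda u,v,z:RR.inv().apply(ray(c,u,v,z)-RO).round(3)
print(f(185,119,.01),f(201,147,.01),f(142,40,.005),f(142,40,.024),f(142,70,.024), f(400,140,.01))
print('foot corners?',f(203,150,.03),f(351,150,.03), 'bar row',f(450,288,.086))
print(RR.inv().apply(pose()[0]-RO))
t=shot('top','t2.png')
"
```

```text
[-0.028 -0.138  0.01 ] [-0.001 -0.137  0.01 ] [-0.069 -0.142  0.005] [-0.087 -0.132  0.024] [-0.075 -0.137  0.024] [-0.009 -0.024  0.01 ]
foot corners? [-0.034 -0.126  0.03 ] [-0.034 -0.059  0.03 ] bar row [0.077 0.039 0.086]
[ 0.01010913 -0.09372932  0.07702151]
```

```bash
python3 -m jog '{"dp":[[0.75,-0.6,0.3],[0,-0.35,0.2],[0,0,0],[0,0,0],[0,0,0]],"dr":[[0,0,0],[0,0,0],[0,0,0],[0,0,0],[0,0,0]],"hand":[6,6,6,7.4,7.4]}'
python3 -m jog '{"dp":[[0,0,0],[0,0,-2],[0,0,-4],[0,0,-4],[0,0,-4],[0,0,0]],"dr":[[0,0,0],[0,0,0],[0,0,0],[0,0,0],[0,0,0],[0,0,0]],"hand":[7.4,7.4,7.4,7.6,8.4,8.4]}'
python3 -c "
from h import *
c=shot('wrist','w4.png');t=shot('top');redrect(t,.014,200)
s=(np.array([.42,.0,.25]),down(100))
plan(*s); s=plan([.637,.002,.12],down(90),start=s)"
```

```text
clock: 8.05
ee_pos: [0.5938, 0.1986, 0.0668]
eef_rot: [0.454, 0.761, 0.398, 0.239]
wrist_force: [-0.2, 0.3, 0.5]
opening: 0.074
clock: 8.65
ee_pos: [0.5101, 0.1433, 0.157]
eef_rot: [0.453, 0.765, 0.394, 0.234]
wrist_force: [1.2, -0.3, 0.4]
opening: 0.0839
px [322. 130.] n 1702 xy 0.8047 -0.1491 size 0.175 0.16 ang 172.4 bbox [296 106  52  56]
px [275. 183.] n 719 xy 0.6434 0.0028 size 0.124 0.061 ang 179.1 bbox [266 164  20  39]
px [ 37. 228.] n 6058 xy 0.5142 0.7576 size 0.367 0.175 ang 170.2 bbox [  0 167  76 122]
px [214. 199.] n 565 xy 0.5948 0.2 size 0.096 0.062 ang 30.2 bbox [199 182  31  34]
px [354. 216.] n 769 xy 0.533 -0.2463 size 0.129 0.063 ang 8.2 bbox [342 195  26  42]
7 rows dp [-1.39 -0.99 -2.3 ] dr [ 7.71 -1.27  2.47]
path (np.float64(0.5), np.float64(0.12), np.float64(0.16)) (np.float64(0.48), np.float64(0.1), np.float64(0.17)) (np.float64(0.47), np.float64(0.07), np.float64(0.18)) (np.float64(0.45), np.float64(0.05), np.float64(0.19)) (np.float64(0.44), np.float64(0.03), np.float64(0.21)) (np.float64(0.43), np.float64(0.02), np.float64(0.23)) (np.float64(0.42), np.float64(-0.0), np.float64(0.25))
6 rows dp [-0.33  3.61  2.17] dr [-0.   -0.    1.67]
path (np.float64(0.46), np.float64(0.0), np.float64(0.23)) (np.float64(0.49), np.float64(0.0), np.float64(0.21)) (np.float64(0.53), np.float64(0.01), np.float64(0.18)) (np.float64(0.56), np.float64(0.01), np.float64(0.16)) (np.float64(0.6), np.float64(0.0), np.float64(0.14)) (np.float64(0.64), np.float64(0.0), np.float64(0.12))
```

View pics/w4.png

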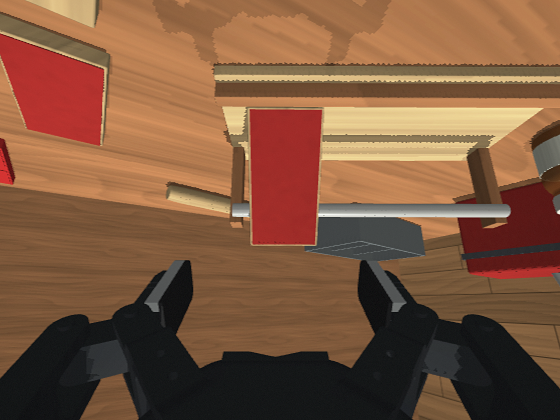

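```bash
python3 -c "
from h import *
plan([.60,.003,.19],down(89))"
```

```text
8 rows dp [-1.97  0.81 -0.16] dr [ 6.65 -1.76  3.43]
path (np.float64(0.52), np.float64(0.13), np.float64(0.16)) (np.float64(0.54), np.float64(0.11), np.float64(0.17)) (np.float64(0.55), np.float64(0.09), np.float64(0.17)) (np.float64(0.56), np.float64(0.08), np.float64(0.18)) (np.float64(0.57), np.float64(0.06), np.float64(0.18)) (np.float64(0.58), np.float64(0.04), np.float64(0.19)) (np.float64(0.59), np.float64(0.02), np.float64(0.19)) (np.float64(0.6), np.float64(0.0), np.float64(0.19))
```

```bash
python3 -m jog '{"dp":[[-1.97,0.81,-0.5],[-1.97,0.81,-0.16],[-1.97,0.81,-0.16],[-1.97,0.81,-0.16],[-1.97,0.81,-0.16],[-1.97,0.81,-0.16],[-1.97,0.81,-0.16],[-1.97,0.81,-0.16]],"dr":[[6.65,-1.8,3.4],[6.65,-1.8,3.4],[6.65,-1.8,3.4],[6.65,-1.8,3.4],[6.65,-1.8,3.4],[6.65,-1.8,3.4],[6.65,-1.8,3.4],[6.65,-1.8,3.4]],"hand":[8.4,8.4,8.4,8.4,8.4,8.4,8.4,8.4]}'
python3 -m jog '{"dp":[[0,0,0],[0,0,0]],"dr":[[0,0,0],[0,0,0]],"hand":[8.4,8.4]}'
python3 -c "
from h import *
c=shot('wrist'); redrect(c,.014)
plan([.641,.003,.05],down(89));plan([.641,.003,-.003],down(89))"
```

```text
clock: 9.55
ee_pos: [0.5957, 0.0185, 0.1793]
eef_rot: [0.695, 0.718, 0.037, 0.022]
wrist_force: [0.8, 0.0, 0.3]
opening: 0.0843
clock: 9.75
ee_pos: [0.595, 0.019, 0.1776]
eef_rot: [0.694, 0.718, 0.039, 0.022]
wrist_force: [-0.2, 0.1, -0.2]
opening: 0.0839
px [477. 197.] n 10346 xy 0.6192 0.2473 size 0.219 0.086 ang 53.0 bbox [400 127 160 138]
px [258. 213.] n 5592 xy 0.6409 0.0042 size 0.126 0.061 ang 177.7 bbox [230 162  60 105]
px [107. 294.] n 2145 xy 0.7428 -0.1749 size 0.131 0.061 ang 136.5 bbox [ 74 263  88  61]
3 rows dp [-0.63  1.32  4.35] dr [ 1.66 -0.47  0.98]
path (np.float64(0.61), np.float64(0.01), np.float64(0.14)) (np.float64(0.63), np.float64(0.01), np.float64(0.09)) (np.float64(0.64), np.float64(0.0), np.float64(0.05))
4 rows dp [-0.49  0.93  4.58] dr [ 1.24 -0.35  0.73]
path (np.float64(0.61), np.float64(0.02), np.float64(0.13)) (np.float64(0.62), np.float64(0.01), np.float64(0.09)) (np.float64(0.63), np.float64(0.01), np.float64(0.04)) (np.float64(0.64), np.float64(0.0), np.float64(-0.0))
```

```bash
python3 -m jog '{"dp":[[-0.65,1.32,4.0],[-0.65,1.32,4.0],[-0.65,1.32,4.0],[0,0,0]],"dr":[[1.66,-0.5,1.1],[1.66,-0.5,1.1],[1.66,-0.5,1.1],[0,0,0]],"hand":[8.4,8.4,8.4,8.4]}'
python3 -c "
from h import *
plan([.641,.004,-.001],down(87.7),n=2)"
```

```text
clock: 10.2
ee_pos: [0.6376, 0.0018, 0.0565]
eef_rot: [0.716, 0.698, -0.003, -0.002]
wrist_force: [-0.4, -1.0, -0.2]
opening: 0.0841
2 rows dp [0.12 0.18 2.88] dr [-0.2   0.03  0.43]
path (np.float64(0.64), np.float64(0.0), np.float64(0.03)) (np.float64(0.64), np.float64(0.0), np.float64(-0.0))
```

```bash
python3 -m jog '{"dp":[[0.12,0.18,2.9],[0.12,0.18,2.9],[0,0,0],[0,0,0],[0,0,0],[0,0,0],[0,0,0]],"dr":[[-0.2,0,0.4],[-0.2,0,0.4],[0,0,0],[0,0,0],[0,0,0],[0,0,0],[0,0,0]],"hand":[8.4,8.4,8.4,6,6,6,6]}'
python3 -m jog '{"dp":[[0,0,-3],[0,0,-4.5],[0,0,-4.5],[0,0,-4.5],[0,0,-3],[0,0,0]],"dr":[[0,0,0],[0,0,0],[0,0,0],[0,0,0],[0,0,0],[0,0,0]],"hand":[6,6,6,6,6,6]}'
python3 -c "
from h import *
t=rackpose(.005,.15,shift=.002)
s=plan([.50,.05,.25],down(100))
plan(*t,start=s); plan(*t)"
```

```text
clock: 10.9
ee_pos: [0.6464, 0.0038, 0.009]
eef_rot: [0.721, 0.693, 0.004, 0.005]
wrist_force: [-2.2, 2.1, 8.2]
opening: 0.0603
clock: 11.5
ee_pos: [0.6462, 0.0035, 0.2082]
eef_rot: [0.721, 0.693, 0.006, 0.008]
wrist_force: [-0.1, -0.0, 1.0]
opening: 0.0603
4 rows dp [ 1.31 -3.6  -1.09] dr [ 0.29  0.07 -3.06]
path (np.float64(0.61), np.float64(0.02), np.float64(0.22)) (np.float64(0.57), np.float64(0.03), np.float64(0.23)) (np.float64(0.54), np.float64(0.04), np.float64(0.24)) (np.float64(0.5), np.float64(0.05), np.float64(0.25))
7 rows dp [2.88 1.39 1.22] dr [-7.79  1.26 -2.42]
path (np.float64(0.51), np.float64(0.08), np.float64(0.24)) (np.float64(0.52), np.float64(0.11), np.float64(0.23)) (np.float64(0.53), np.float64(0.14), np.float64(0.22)) (np.float64(0.53), np.float64(0.18), np.float64(0.22)) (np.float64(0.54), np.float64(0.21), np.float64(0.21)) (np.float64(0.55), np.float64(0.24), np.float64(0.21)) (np.float64(0.55), np.float64(0.28), np.float64(0.22))
8 rows dp [ 3.65 -0.5  -0.19] dr [-6.57  1.89 -3.49]
path (np.float64(0.64), np.float64(0.04), np.float64(0.21)) (np.float64(0.64), np.float64(0.08), np.float64(0.21)) (np.float64(0.63), np.float64(0.11), np.float64(0.21)) (np.float64(0.62), np.float64(0.15), np.float64(0.22)) (np.float64(0.6), np.float64(0.18), np.float64(0.22)) (np.float64(0.59), np.float64(0.22), np.float64(0.22)) (np.float64(0.57), np.float64(0.25), np.float64(0.22)) (np.float64(0.55), np.float64(0.28), np.float64(0.22))
```

```bash
python3 -c "
from h import *
c=shot('wrist','w5.png'); redrect(c,.014); print(pose()[0])"
```

```text
px [21. 89.] n 5205 xy 0.5227 -0.2797 size 0.135 0.073 ang 7.2 bbox [  0   0  62 148]
px [488. 126.] n 8759 xy 0.588 0.2429 size 0.175 0.079 ang 50.6 bbox [409  70 151 114]
px [276. 174.] n 5462 xy 0.6411 0.0043 size 0.124 0.061 ang 177.8 bbox [249 123  55 105]
px [144. 272.] n 3165 xy 0.7528 -0.1688 size 0.162 0.083 ang 134.0 bbox [106 235 101  75]
[0.64503329 0.00362913 0.20530107]
```

View pics/w5.png

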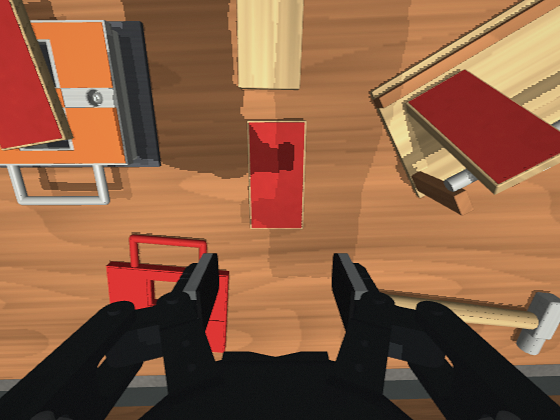

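```bash
python3 -c "
from h import *
plan([.641,.0045,.03],down(87.8),n=5)"
```

```text
5 rows dp [ 0.02 -0.12  3.51] dr [ 0.19  0.03 -0.01]
path (np.float64(0.64), np.float64(0.0), np.float64(0.17)) (np.float64(0.64), np.float64(0.0), np.float64(0.14)) (np.float64(0.64), np.float64(0.0), np.float64(0.1)) (np.float64(0.64), np.float64(0.0), np.float64(0.07)) (np.float64(0.64), np.float64(0.0), np.float64(0.03))
```

```bash
python3 -m jog '{"dp":[[0,-0.1,3.5],[0,-0.1,3.5],[0,-0.1,3.5],[0,-0.1,3.5],[0,-0.1,3.0],[0,0,0],[0,0,0]],"dr":[[0.2,0,0],[0.2,0,0],[0.2,0,0],[0.2,0,0],[0.2,0,0],[0,0,0],[0,0,0]],"hand":[7.7,7.7,7.7,7.7,7.7,7.7,7.7]}'
python3 -c "
from h import *
plan([.641,.0045,-.005],down(87.8),n=2)"
```

```text
clock: 12.25
ee_pos: [0.6384, 0.0038, 0.0314]
eef_rot: [0.721, 0.693, -0.004, -0.002]
wrist_force: [0.6, -0.9, 0.7]
opening: 0.0769
2 rows dp [0.04 0.14 1.82] dr [-0.24  0.05 -0.02]
path (np.float64(0.64), np.float64(0.0), np.float64(0.01)) (np.float64(0.64), np.float64(0.0), np.float64(-0.0))
```

```bash
python3 -m jog '{"dp":[[0,0.14,1.8],[0,0.14,1.8],[0,0,0],[0,0,0]],"dr":[[-0.2,0,0],[-0.2,0,0],[0,0,0],[0,0,0]],"hand":[7.7,7.7,7.7,7.7]}'
python3 -m jog '{"dp":[[0,0,0],[0,0,0],[0,0,0],[0,0,0]],"dr":[[0,0,0],[0,0,0],[0,0,0],[0,0,0]],"hand":[5.8,5.8,5.8,5.8]}'
python3 -m jog '{"dp":[[0,0,-3],[0,0,-4.5],[0,0,-4.5],[0,0,-4.5],[0,0,-3],[0,0,0]],"dr":[[0,0,0],[0,0,0],[0,0,0],[0,0,0],[0,0,0],[0,0,0]],"hand":[5.8,5.8,5.8,5.8,5.8,5.8]}'
python3 -c "
from h import *
t=rackpose(.005,.15,below=.005)
plan(*t)"
```

```text
clock: 12.65
ee_pos: [0.6424, 0.0035, -0.0029]
eef_rot: [0.721, 0.693, -0.0, 0.001]
wrist_force: [-0.0, -0.7, 0.6]
opening: 0.0769
clock: 13.05
ee_pos: [0.6428, 0.0035, -0.0023]
eef_rot: [0.721, 0.693, 0.0, 0.002]
wrist_force: [-2.8, 0.8, 8.2]
opening: 0.0641
clock: 13.65
ee_pos: [0.6445, 0.0036, 0.1969]
eef_rot: [0.721, 0.693, 0.002, 0.004]
wrist_force: [0.5, 0.4, -0.7]
opening: 0.0639
8 rows dp [ 3.66 -0.41 -0.25] dr [-6.64  1.87 -3.51]
path (np.float64(0.64), np.float64(0.04), np.float64(0.2)) (np.float64(0.64), np.float64(0.08), np.float64(0.2)) (np.float64(0.63), np.float64(0.11), np.float64(0.21)) (np.float64(0.62), np.float64(0.15), np.float64(0.21)) (np.float64(0.61), np.float64(0.18), np.float64(0.21)) (np.float64(0.59), np.float64(0.22), np.float64(0.21)) (np.float64(0.57), np.float64(0.25), np.float64(0.21)) (np.float64(0.55), np.float64(0.28), np.float64(0.21))
```

```bash
python3 -m jog '{"dp":[[3.66,-0.41,-0.7],[3.66,-0.41,-0.7],[3.66,-0.41,-0.7],[3.66,-0.41,-0.25],[3.66,-0.41,-0.25],[3.66,-0.41,-0.25],[3.66,-0.41,-0.25],[3.66,-0.41,-0.25]],"dr":[[-6.64,1.9,-3.5],[-6.64,1.9,-3.5],[-6.64,1.9,-3.5],[-6.64,1.9,-3.5],[-6.64,1.9,-3.5],[-6.64,1.9,-3.5],[-6.64,1.9,-3.5],[-6.64,1.9,-3.5]],"hand":[5.8,5.8,5.8,5.8,5.8,5.8,5.8,5.8]}'
python3 -m jog '{"dp":[[0,0,0]],"dr":[[0,0,0]],"hand":[5.8]}'
python3 -c "
from h import *
t=rackpose(.005,.03,below=.002);plan(*t)"
```

```text
clock: 14.45
ee_pos: [0.5544, 0.271, 0.2215]
eef_rot: [0.469, 0.764, 0.383, 0.224]
wrist_force: [0.4, 1.1, -2.3]
opening: 0.0643
clock: 14.55
ee_pos: [0.5507, 0.2709, 0.2167]
eef_rot: [0.47, 0.765, 0.381, 0.221]
wrist_force: [-0.2, -0.0, -1.6]
opening: 0.0643
3 rows dp [ 0.18 -3.18  2.52] dr [-0.92  0.01 -0.48]
path (np.float64(0.55), np.float64(0.27), np.float64(0.18)) (np.float64(0.55), np.float64(0.28), np.float64(0.14)) (np.float64(0.55), np.float64(0.28), np.float64(0.1))
```

```bash
python3 -m jog '{"dp":[[0.18,-3.18,2.52],[0.18,-3.18,2.52],[0.18,-3.18,2.52],[0,0,0]],"dr":[[-0.9,0,-0.5],[-0.9,0,-0.5],[-0.9,0,-0.5],[0,0,0]],"hand":[5.8,5.8,5.8,5.8]}'
python3 -c "
from h import *
t=rackpose(.005,0,below=.002);plan(*t,n=2)"
```

```text
clock: 14.95
ee_pos: [0.5529, 0.2759, 0.0922]
eef_rot: [0.459, 0.764, 0.389, 0.232]
wrist_force: [-1.2, -0.7, -2.1]
opening: 0.0644
2 rows dp [ 0.18 -1.12  0.76] dr [-0.56  0.08 -0.18]
path (np.float64(0.55), np.float64(0.28), np.float64(0.08)) (np.float64(0.55), np.float64(0.28), np.float64(0.07))
```

```bash
python3 -m jog '{"dp":[[0.18,-1.12,0.76],[0.18,-1.1,0.76],[0,0,0],[0,0,0],[0,0,0],[0,0,0]],"dr":[[-0.5,0,-0.2],[-0.5,0,-0.2],[0,0,0],[0,0,0],[0,0,0],[0,0,0]],"hand":[5.8,5.8,5.8,5.8,7.4,7.4]}'
python3 -m jog '{"dp":[[0,0,0],[0,0,-2],[0,0,-4],[0,0,-4],[0,0,-4],[0,0,0]],"dr":[[0,0,0],[0,0,0],[0,0,0],[0,0,0],[0,0,0],[0,0,0]],"hand":[7.4,7.4,7.4,7.6,8.4,8.4]}'
python3 -c "
from h import *
c=shot('wrist','w6.png');t=shot('top','t6.png');redrect(t,.064,200)
s=(np.array([.42,.05,.25]),down(100))
plan(*s); s=plan([.48,-.235,.22],down(97),start=s)"
```

```text
clock: 15.55
ee_pos: [0.5564, 0.2806, 0.0798]
eef_rot: [0.451, 0.758, 0.402, 0.244]
wrist_force: [0.6, -1.5, 0.1]
opening: 0.074
clock: 16.15
ee_pos: [0.4897, 0.2407, 0.1724]
eef_rot: [0.453, 0.766, 0.391, 0.236]
wrist_force: [0.9, 0.0, 0.4]
opening: 0.084
px [322. 130.] n 1699 xy 0.7891 -0.1433 size 0.17 0.155 ang 172.5 bbox [296 106  52  56]
px [ 37. 228.] n 6058 xy 0.5087 0.7323 size 0.355 0.169 ang 170.2 bbox [  0 167  76 123]
px [214. 199.] n 562 xy 0.5869 0.1939 size 0.093 0.06 ang 30.2 bbox [199 182  31  34]
px [354. 216.] n 770 xy 0.5274 -0.2369 size 0.125 0.06 ang 7.9 bbox [342 195  26  42]
px [188. 212.] n 547 xy 0.5457 0.2747 size 0.092 0.06 ang 33.2 bbox [172 197  32  31]
7 rows dp [-2.14 -1.06 -2.1 ] dr [ 7.68 -1.21  2.47]
path (np.float64(0.48), np.float64(0.21), np.float64(0.17)) (np.float64(0.47), np.float64(0.18), np.float64(0.18)) (np.float64(0.46), np.float64(0.15), np.float64(0.19)) (np.float64(0.45), np.float64(0.13), np.float64(0.2)) (np.float64(0.44), np.float64(0.1), np.float64(0.21)) (np.float64(0.43), np.float64(0.07), np.float64(0.23)) (np.float64(0.42), np.float64(0.05), np.float64(0.25))
7 rows dp [-4.15  0.23  0.43] dr [-0.   -0.    0.43]
path (np.float64(0.43), np.float64(0.01), np.float64(0.25)) (np.float64(0.44), np.float64(-0.03), np.float64(0.24)) (np.float64(0.45), np.float64(-0.07), np.float64(0.24)) (np.float64(0.46), np.float64(-0.11), np.float64(0.23)) (np.float64(0.46), np.float64(-0.15), np.float64(0.23)) (np.float64(0.47), np.float64(-0.19), np.float64(0.22)) (np.float64(0.48), np.float64(-0.23), np.float64(0.22))
```

View pics/w6.png

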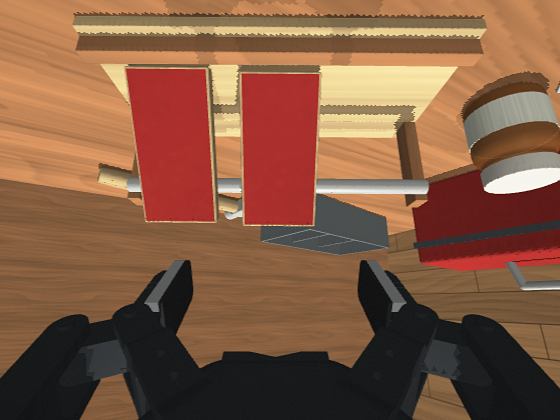

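```bash
python3 -c "
from h import *
c=shot('wrist')
iv=RR.inv()
def onx(u,v,x):
    d=np.linalg.inv(c['mtx'])@[u,v,1.]; Rm=np.array(c['R']); o=iv.apply(-Rm.T@c['t']-RO); d=iv.apply(Rm.T@d)
    return (o+d*(x-o[0])/d[0]).round(3)
print('bar',onx(318,186,.03),onx(402,186,.03),onx(418,186,.03),'left',onx(130,186,.03))
f=lambda u,v,z:iv.apply(ray(c,u,v,z)-RO).round(3)
print('foot a',f(240,72,.019),f(320,72,.019),'foot b',f(126,68,.019),f(209,68,.019))
print('top a',f(243,225,.119),f(314,225,.119),'top b',f(146,221,.119),f(217,221,.119))
print('base front',f(75,38,.008),f(486,35,.008))
"
```

```text
bar [0.03  0.04  0.084] [0.03  0.119 0.083] [0.03  0.134 0.083] left [ 0.03  -0.136  0.085]
foot a [-0.042 -0.028  0.019] [-0.042  0.034  0.019] foot b [-0.045 -0.115  0.019] [-0.046 -0.051  0.019]
top a [ 0.042 -0.03   0.119] [0.04  0.037 0.119] top b [ 0.031 -0.116  0.119] [ 0.029 -0.052  0.119]
base front [-0.062 -0.145  0.008] [-0.066  0.149  0.008]
```

```bash
python3 -m jog '{"dp":[[-2.14,-1.06,-2.1],[-2.14,-1.06,-2.1],[-2.14,-1.06,-2.1],[-2.14,-1.06,-2.1],[-2.14,-1.06,-2.1],[-2.14,-1.06,-2.1],[-2.14,-1.06,-2.1]],"dr":[[7.68,-1.2,2.5],[7.68,-1.2,2.5],[7.68,-1.2,2.5],[7.68,-1.2,2.5],[7.68,-1.2,2.5],[7.68,-1.2,2.5],[7.68,-1.2,2.5]],"hand":[7.7,7.7,7.7,7.7,7.7,7.7,7.7]}'
python3 -m jog '{"dp":[[-4.15,0.23,0.4],[-4.15,0.23,0.4],[-4.15,0.23,0.4],[-4.15,0.23,0.4],[-4.15,0.23,0.4],[-4.15,0.23,0.4],[-4.15,0.23,0.4],[0,0,0]],"dr":[[0,0,0.4],[0,0,0.4],[0,0,0.4],[0,0,0.4],[0,0,0.4],[0,0,0.4],[0,0,0.4],[0,0,0]],"hand":[7.7,7.7,7.7,7.7,7.7,7.7,7.7,7.7]}'
python3 -c "
from h import *
c=shot('wrist'); redrect(c,.064)
plan([.527,-.237,.085],down(97.5))"
```

```text
clock: 17.0
ee_pos: [0.4419, 0.0926, 0.2077]
eef_rot: [0.612, 0.783, 0.094, 0.056]
wrist_force: [1.5, 0.2, -0.6]
opening: 0.0771
clock: 17.8
ee_pos: [0.5311, -0.1882, 0.1717]
eef_rot: [0.632, 0.767, 0.098, 0.055]
wrist_force: [0.8, 0.6, 0.2]
opening: 0.0769
px [213. 152.] n 10895 xy 0.524 -0.2376 size 0.126 0.062 ang 7.1 bbox [168  81  86 148]
px [257. 326.] n 5377 xy 0.7302 -0.1619 size 0.149 0.131 ang 172.4 bbox [197 283 124  80]
3 rows dp [-1.75 -0.82  2.76] dr [ 4.21 -0.94  1.2 ]
path (np.float64(0.53), np.float64(-0.2), np.float64(0.14)) (np.float64(0.53), np.float64(-0.22), np.float64(0.11)) (np.float64(0.53), np.float64(-0.24), np.float64(0.08))
```

```bash
python3 -m jog '{"dp":[[-1.75,-0.9,2.76],[-1.75,-0.9,2.76],[-1.75,-0.9,2.5],[0,0,0],[0,0,0]],"dr":[[4.2,-0.9,1.2],[4.2,-0.9,1.2],[4.2,-0.9,1.2],[0,0,0],[0,0,0]],"hand":[7.7,7.7,7.7,7.7,7.7]}'
python3 -c "
from h import *
c=shot('wrist'); redrect(c,.064)
plan([.525,-.237,.044],down(97.3),n=2)"
```

```text
clock: 18.35
ee_pos: [0.5242, -0.234, 0.0898]
eef_rot: [0.658, 0.753, 0.002, 0.0]
wrist_force: [-1.3, -0.4, 0.5]
opening: 0.077
px [270. 232.] n 18258 xy 0.5241 -0.2374 size 0.126 0.062 ang 7.1 bbox [216 142 110 186]
2 rows dp [-0.13 -0.    2.36] dr [ 0.13 -0.02  0.21]
path (np.float64(0.52), np.float64(-0.24), np.float64(0.07)) (np.float64(0.52), np.float64(-0.24), np.float64(0.04))
```

```bash
python3 -m jog '{"dp":[[-0.15,0,2.3],[-0.15,0,2.2],[0,0,0],[0,0,0],[0,0,0],[0,0,0],[0,0,0]],"dr":[[0.1,0,0.2],[0.1,0,0.2],[0,0,0],[0,0,0],[0,0,0],[0,0,0],[0,0,0]],"hand":[7.7,7.7,7.7,5.8,5.8,5.8,5.8]}'
python3 -m jog '{"dp":[[0,0,-3],[0,0,-4.5],[0,0,-4.5],[0,0,-3],[0,0,0]],"dr":[[0,0,0],[0,0,0],[0,0,0],[0,0,0],[0,0,0]],"hand":[5.8,5.8,5.8,5.8,5.8]}'
python3 -c "
from h import *
s=plan([.42,.08,.27],down(110))
plan(*rackpose(.092,.16,below=.003),start=s)"
```

```text
clock: 19.1
ee_pos: [0.526, -0.2389, 0.0487]
eef_rot: [0.661, 0.75, 0.0, 0.002]
wrist_force: [-1.0, 0.7, 8.8]
opening: 0.0642
clock: 19.6
ee_pos: [0.5273, -0.2398, 0.2024]
eef_rot: [0.661, 0.75, 0.001, 0.005]
wrist_force: [0.5, 0.1, -2.3]
opening: 0.0642
8 rows dp [ 4.2  -0.42 -0.86] dr [ 0.05  0.05 -1.59]
path (np.float64(0.52), np.float64(-0.2), np.float64(0.21)) (np.float64(0.51), np.float64(-0.16), np.float64(0.22)) (np.float64(0.5), np.float64(-0.12), np.float64(0.23)) (np.float64(0.48), np.float64(-0.08), np.float64(0.24)) (np.float64(0.47), np.float64(-0.04), np.float64(0.24)) (np.float64(0.45), np.float64(0.0), np.float64(0.25)) (np.float64(0.44), np.float64(0.04), np.float64(0.26)) (np.float64(0.42), np.float64(0.08), np.float64(0.27))
7 rows dp [3.08 2.34 1.8 ] dr [-7.84  0.58 -1.11]
path (np.float64(0.43), np.float64(0.12), np.float64(0.25)) (np.float64(0.44), np.float64(0.16), np.float64(0.24)) (np.float64(0.46), np.float64(0.19), np.float64(0.23)) (np.float64(0.47), np.float64(0.23), np.float64(0.22)) (np.float64(0.49), np.float64(0.27), np.float64(0.22)) (np.float64(0.5), np.float64(0.31), np.float64(0.22)) (np.float64(0.51), np.float64(0.36), np.float64(0.22))
```

```bash
python3 -m jog '{"dp":[[4.2,-0.42,-0.9],[4.2,-0.42,-0.9],[4.2,-0.42,-0.9],[4.2,-0.42,-0.9],[4.2,-0.42,-0.9],[4.2,-0.42,-0.9],[4.2,-0.42,-0.9],[4.2,-0.42,-0.9]],"dr":[[0,0,-1.6],[0,0,-1.6],[0,0,-1.6],[0,0,-1.6],[0,0,-1.6],[0,0,-1.6],[0,0,-1.6],[0,0,-1.6]],"hand":[5.8,5.8,5.8,5.8,5.8,5.8,5.8,5.8]}'
python3 -m jog '{"dp":[[3.08,2.34,1.8],[3.08,2.34,1.8],[3.08,2.34,1.8],[3.08,2.34,1.8],[3.08,2.34,1.8],[3.08,2.34,1.8],[3.08,2.34,1.8],[0,0,0]],"dr":[[-7.8,0.6,-1.1],[-7.8,0.6,-1.1],[-7.8,0.6,-1.1],[-7.8,0.6,-1.1],[-7.8,0.6,-1.1],[-7.8,0.6,-1.1],[-7.8,0.6,-1.1],[0,0,0]],"hand":[5.8,5.8,5.8,5.8,5.8,5.8,5.8,5.8]}'
python3 -c "
from h import *
plan(*rackpose(.092,.03,below=.001),n=4)"
```

```text
clock: 20.4
ee_pos: [0.4164, 0.0825, 0.2686]
eef_rot: [0.573, 0.82, 0.0, 0.001]
wrist_force: [1.0, 0.6, -0.3]
opening: 0.0638
clock: 21.2
ee_pos: [0.5012, 0.3296, 0.2151]
eef_rot: [0.47, 0.778, 0.358, 0.214]
wrist_force: [-0.0, -1.3, -1.0]
opening: 0.064
4 rows dp [ 0.47 -2.05  2.22] dr [-1.43  0.09 -0.12]
path (np.float64(0.5), np.float64(0.34), np.float64(0.19)) (np.float64(0.5), np.float64(0.34), np.float64(0.16)) (np.float64(0.51), np.float64(0.35), np.float64(0.13)) (np.float64(0.51), np.float64(0.35), np.float64(0.1))
```

```bash
python3 -m jog '{"dp":[[1.0,-2.05,2.22],[0.9,-2.05,2.22],[0,-2.05,2.22],[0,-2.05,2.22],[0,0,0]],"dr":[[-1.4,0,-0.1],[-1.4,0,-0.1],[-1.4,0,-0.1],[-1.4,0,-0.1],[0,0,0]],"hand":[5.8,5.8,5.8,5.8,5.8]}'
python3 -c "
from h import *
plan(*rackpose(.092,0,below=.001),n=2)
c=shot('wrist','w7.png')"
```

```text
clock: 21.7
ee_pos: [0.5063, 0.3505, 0.0863]
eef_rot: [0.46, 0.764, 0.386, 0.234]
wrist_force: [-0.7, -1.8, -3.0]
opening: 0.064
2 rows dp [ 0.14 -0.72  0.76] dr [-0.64  0.27 -0.09]
path (np.float64(0.51), np.float64(0.35), np.float64(0.08)) (np.float64(0.51), np.float64(0.35), np.float64(0.07))
```

View pics/w7.png

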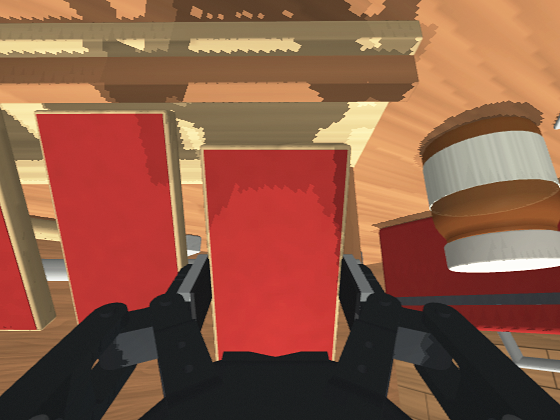

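```bash
python3 -m jog '{"dp":[[0.1,-0.72,0.76],[0.05,-0.72,0.76],[0,0,0],[0,0,0],[0,0,0],[0,0,0]],"dr":[[-0.6,0.2,-0.1],[-0.6,0.2,0],[0,0,0],[0,0,0],[0,0,0],[0,0,0]],"hand":[5.8,5.8,5.8,5.8,7.1,7.1]}'
python3 -m jog '{"dp":[[0,0,0],[0,0,-2],[0,0,-4],[0,0,-4],[0,0,-4],[0,0,-4],[0,0,0]],"dr":[[0,0,0],[0,0,0],[0,0,0],[0,0,0],[0,0,0],[0,0,0],[0,0,0]],"hand":[7.1,7.1,7.1,7.1,7.6,8.4,8.4]}'
python3 -c "
from h import *
c=shot('wrist','w8.png');t=shot('top','t8.png');redrect(t,.064,200)
p=shot('scene')
for l in('handle','web','plate'):
  for c in(t,p):
    for d in bot.spot_point(l,c)[:3]:
        u,v=d['centre'][0]*560,d['centre'][1]*420
        print(l,round(d['p'],2),int(u),int(v),ray(c,u,v,0.044)[:2].round(3))
"
```

```text
clock: 22.35
ee_pos: [0.5137, 0.3567, 0.0789]
eef_rot: [0.453, 0.758, 0.404, 0.241]
wrist_force: [-0.6, -0.1, -1.1]
opening: 0.0708
clock: 23.05
ee_pos: [0.4154, 0.315, 0.1966]
eef_rot: [0.458, 0.763, 0.39, 0.237]
wrist_force: [1.5, 0.2, 0.4]
opening: 0.0838
px [322. 130.] n 1699 xy 0.7893 -0.1432 size 0.169 0.154 ang 172.5 bbox [296 106  52  56]
px [ 37. 228.] n 6055 xy 0.5086 0.7325 size 0.355 0.169 ang 170.2 bbox [  0 167  76 123]
px [214. 199.] n 566 xy 0.5869 0.194 size 0.093 0.06 ang 30.2 bbox [199 182  31  34]
px [188. 212.] n 548 xy 0.546 0.2749 size 0.092 0.06 ang 33.2 bbox [172 197  32  31]
px [162. 226.] n 557 xy 0.5044 0.3524 size 0.098 0.059 ang 38.4 bbox [145 211  35  31]
handle 0.77 316 158 [ 0.714 -0.129]
handle 0.59 351 175 [ 0.656 -0.238]
handle 0.74 192 219 [ 0.641 -0.232]
handle 0.59 210 250 [ 0.742 -0.117]
web 0.89 351 210 [ 0.547 -0.234]
web 0.59 322 129 [ 0.809 -0.151]
web 0.56 182 280 [ 0.86  -0.123]
plate 0.83 321 128 [ 0.812 -0.147]
plate 0.65 349 206 [ 0.558 -0.228]
plate 0.78 181 281 [ 0.863 -0.124]
plate 0.75 214 203 [ 0.551 -0.215]
plate 0.45 385 249 [0.582 0.288]
```

View pics/w8.png

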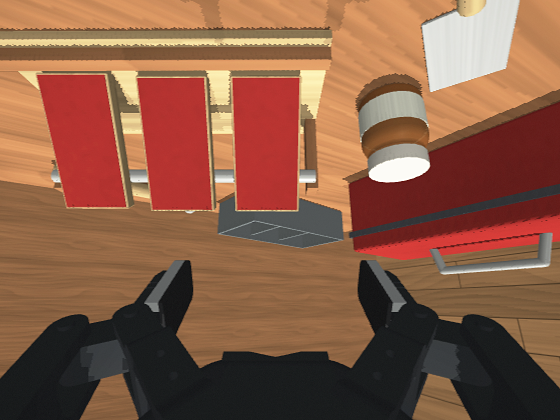

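```bash
python3 -c "
from h import *
s=plan([.42,.02,.25],down(75))
plan([.64,-.232,.2],down(-2),start=s)"
```

```text
8 rows dp [-3.62  0.02 -1.16] dr [ 6.37 -2.47  4.98]
path (np.float64(0.42), np.float64(0.28), np.float64(0.2)) (np.float64(0.43), np.float64(0.24), np.float64(0.2)) (np.float64(0.44), np.float64(0.2), np.float64(0.21)) (np.float64(0.44), np.float64(0.17), np.float64(0.22)) (np.float64(0.44), np.float64(0.13), np.float64(0.22)) (np.float64(0.43), np.float64(0.09), np.float64(0.23)) (np.float64(0.43), np.float64(0.06), np.float64(0.24)) (np.float64(0.42), np.float64(0.02), np.float64(0.25))
10 rows dp [0.05 3.61 0.5 ] dr [-0.  -0.   7.7]
path (np.float64(0.45), np.float64(0.01), np.float64(0.24)) (np.float64(0.49), np.float64(-0.0), np.float64(0.24)) (np.float64(0.52), np.float64(-0.02), np.float64(0.24)) (np.float64(0.55), np.float64(-0.04), np.float64(0.23)) (np.float64(0.57), np.float64(-0.07), np.float64(0.22)) (np.float64(0.6), np.float64(-0.1), np.float64(0.22)) (np.float64(0.61), np.float64(-0.13), np.float64(0.21)) (np.float64(0.63), np.float64(-0.16), np.float64(0.21)) (np.float64(0.64), np.float64(-0.2), np.float64(0.2)) (np.float64(0.64), np.float64(-0.23), np.float64(0.2))
```

```bash
python3 -m jog '{"dp":[[-3.6,0,-1.2],[-3.6,0,-1.2],[-3.6,0,-1.2],[-3.6,0,-1.2],[-3.6,0,-1.2],[-3.6,0,-1.2],[-3.6,0,-1.2],[-3.6,0,-1.2]],"dr":[[6.4,-2.5,5],[6.4,-2.5,5],[6.4,-2.5,5],[6.4,-2.5,5],[6.4,-2.5,5],[6.4,-2.5,5],[6.4,-2.5,5],[6.4,-2.5,5]],"hand":[5,5,5,5,5,3,3,3]}'
python3 -c "
from h import *
plan([.64,-.232,.2],down(-2))"
```

```text
clock: 24.3
ee_pos: [0.4287, 0.0556, 0.2401]
eef_rot: [0.768, 0.638, 0.046, 0.03]
wrist_force: [1.1, 1.2, -0.7]
opening: 0.0301
10 rows dp [-0.46  3.84  0.6 ] dr [ 0.37 -0.58  8.14]
path (np.float64(0.47), np.float64(0.04), np.float64(0.24)) (np.float64(0.5), np.float64(0.03), np.float64(0.24)) (np.float64(0.53), np.float64(0.01), np.float64(0.23)) (np.float64(0.56), np.float64(-0.02), np.float64(0.23)) (np.float64(0.59), np.float64(-0.05), np.float64(0.23)) (np.float64(0.61), np.float64(-0.08), np.float64(0.22)) (np.float64(0.62), np.float64(-0.12), np.float64(0.22)) (np.float64(0.64), np.float64(-0.15), np.float64(0.21)) (np.float64(0.64), np.float64(-0.19), np.float64(0.21)) (np.float64(0.64), np.float64(-0.23), np.float64(0.2))
```

```bash
python3 -m jog '{"dp":[[-0.46,3.84,0.6],[-0.46,3.84,0.6],[-0.46,3.84,0.6],[-0.46,3.84,0.6],[-0.46,3.84,0.6],[-0.46,3.84,0.6],[-0.46,3.84,0.6],[-0.46,3.84,0.6]],"dr":[[0.4,-0.6,8.1],[0.4,-0.6,8.1],[0.4,-0.6,8.1],[0.4,-0.6,8.1],[0.4,-0.6,8.1],[0.4,-0.6,8.1],[0.4,-0.6,8.1],[0.4,-0.6,8.1]],"hand":[3,3,3,3,3,3,3,3]}'
python3 -m jog '{"dp":[[-0.46,3.84,0.6],[-0.46,3.84,0.6],[0,0,0],[0,0,0]],"dr":[[0.4,-0.6,8.1],[0.4,-0.6,8.1],[0,0,0],[0,0,0]],"hand":[3,3,3,3]}'
python3 -c "
from h import *
c=shot('wrist','w9.png'); print(pose()[0])
for l in('handle','web','plate'):
    for d in bot.spot_point(l,c)[:3]:
        u,v=d['centre'][0]*560,d['centre'][1]*420
        print(l,round(d['p'],2),int(u),int(v),ray(c,u,v,0.044)[:2].round(4))
hsv=cv2.cvtColor(c['pixels'],cv2.COLOR_RGB2HSV)
m=((hsv[...,0]>8)&(hsv[...,0]<16)&(hsv[...,1]>215)&(hsv[...,2]>150)).astype(np.uint8)
n,L,s,ce=cv2.connectedComponentsWithStats(m)
pts=[]
for i in range(1,n):
    if s[i,4]>800:
        print(s[i]); ys,xs=np.where(L==i); pts+=[ray(c,u,v,.05)[:2] for u,v in zip(xs,ys)]
print(cv2.minAreaRect(np.array(pts,np.float32)))
plan([.652,-.232,.07],down(-2))
"
```

```text
clock: 25.1
ee_pos: [0.6378, -0.1539, 0.2088]
eef_rot: [0.992, 0.126, 0.009, 0.005]
wrist_force: [0.4, 0.1, -0.4]
opening: 0.03
clock: 25.5
ee_pos: [0.6419, -0.2305, 0.1975]
eef_rot: [1.0, -0.013, -0.002, -0.002]
wrist_force: [0.4, 0.3, 0.1]
opening: 0.0299
[ 0.64212841 -0.22946878  0.19824149]
handle 0.78 346 100 [ 0.7116 -0.1407]
handle 0.64 282 190 [ 0.6487 -0.227 ]
web 0.84 181 195 [ 0.5425 -0.2295]
web 0.57 440 113 [ 0.8027 -0.1546]
plate 0.97 186 191 [ 0.548  -0.2255]
plate 0.93 436 112 [ 0.7991 -0.1531]
plate 0.7 22 259 [ 0.3531 -0.3003]Traceback (most recent call last):
  File "<string>", line 15, in <module>
    print(cv2.minAreaRect(np.array(pts,np.float32)))
          ~~~~~~~~~~~~~~~^^^^^^^^^^^^^^^^^^^^^^^^^^
cv2.error: OpenCV(4.12.0) /io/opencv/modules/imgproc/src/convhull.cpp:143: error: (-215:Assertion failed) total >= 0 && (depth == CV_32F || depth == CV_32S) in function 'convexHull'
```

View pics/w9.png

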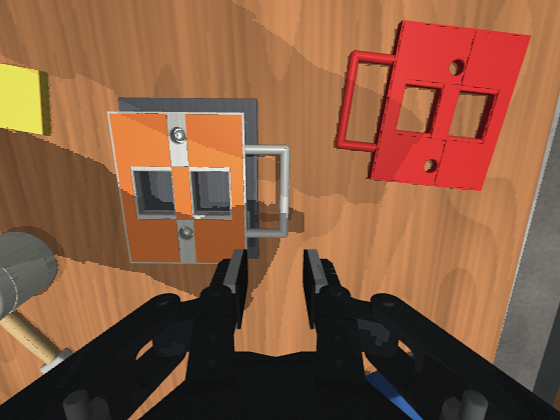

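```bash
python3 -c "
from h import *
c=shot('wrist')
f=lambda u,v,z:ray(c,u,v,z)[:2].round(4)
A=f(286,147,.049);B=f(284,235,.049);print('bar',A,B,(A+B)/2,np.linalg.norm(A-B))
a=f(178,134,.047);b=f(185,233,.047);print('pins',a,b,np.linalg.norm(a-b)); d=a-b; o=b+d*44/102; yaw=np.degrees(np.arctan2(-d[0],d[1]));print('jig',o,yaw, 'handle',o+.105*np.array([np.cos(np.radians(yaw)),np.sin(np.radians(yaw))]))
q=[f(*p,.05) for p in((107,112),(243,112),(130,263),(246,263))];print(q,np.mean(q,0))
plan([.652,-.232,.07],down(-2))
"
```

```text
bar [ 0.6537 -0.1805] [ 0.6505 -0.2746] [ 0.6521  -0.22755] 0.0941543944805552
pins [ 0.5474 -0.1656] [ 0.5423 -0.2706] 0.10512378417846269
jig [ 0.5445     -0.22530588] -2.7807524674897732 handle [ 0.64937636 -0.23039988]
[array([ 0.483 , -0.1436]), array([ 0.613 , -0.1465]), array([ 0.4775, -0.3041]), array([ 0.6075, -0.307 ])] [ 0.54525 -0.2253 ]
3 rows dp [0.32 0.11 4.34] dr [-0.04  0.01  0.24]
path (np.float64(0.65), np.float64(-0.23), np.float64(0.16)) (np.float64(0.65), np.float64(-0.23), np.float64(0.11)) (np.float64(0.65), np.float64(-0.23), np.float64(0.07))
```

```bash
python3 -m jog '{"dp":[[0.3,0,4.3],[0.3,0,4.3],[0.3,0,4.3],[0,0,0],[0,0,2.3],[0,0,2.3],[0,0,0],[0,0,0]],"dr":[[0,0,0.2],[0,0,0.2],[0,0,0.2],[0,0,0],[0,0,0],[0,0,0],[0,0,0],[0,0,0]],"hand":[3,3,3,3,3,3,3,3]}'
python3 -m jog '{"dp":[[0,0,0],[0,0,0],[0,0,0],[0,0,0]],"dr":[[0,0,0],[0,0,0],[0,0,0],[0,0,0]],"hand":[0,0,0,0]}'
python3 -m jog '{"dp":[[0,0,-0.5],[0,0,-0.5],[0,0,0]],"dr":[[0,0,0],[0,0,0],[0,0,0]],"hand":[0,0,0]}'
```

```text
clock: 26.55
ee_pos: [0.6521, -0.2296, 0.0271]
eef_rot: [1.0, -0.017, 0.0, -0.001]
wrist_force: [0.3, -0.4, 0.6]
opening: 0.0303
clock: 26.95
ee_pos: [0.6525, -0.23, 0.0269]
eef_rot: [1.0, -0.017, 0.001, -0.0]
wrist_force: [-0.4, 0.8, 6.5]
opening: 0.0082
clock: 27.25
ee_pos: [0.6517, -0.2298, 0.0359]
eef_rot: [1.0, -0.017, 0.0, -0.001]
wrist_force: [1.5, -0.2, -1.6]
opening: 0.0077
```

```bash
python3 -m jog '{"dp":[[0,0,-1],[0,0,-2],[0,0,-2],[0,0,-3],[0,0,-3],[0,0,-3],[0,0,-4],[0,0,-4]],"dr":[[0,0,0],[0,0,0],[0,0,0],[0,0,0],[0,0,0],[0,0,0],[0,0,0],[0,0,0]],"hand":[0,0,0,0,0,0,0,0]}'
python3 -m jog '{"dp":[[0,0,-4],[0,0,0],[0,0,0]],"dr":[[0,0,0],[0,0,0],[0,0,0]],"hand":[0,0,0]}'
python3 -c "
from h import *
o=bot.get_obs();print(o['wrist_force'],o['ft_torque'],pose()[0]); c=shot('scene','s10.png');c=shot('wrist','w10.png')
a=cv2.imread('pics/s10.png')[60:330,80:400];b=cv2.imread('pics/w10.png')
cv2.imwrite('pics/m10.png',np.hstack([cv2.resize(a,(400,338)),cv2.resize(b,(400,338))]))
plan([.60,-.10,.30],down(0))
"
```

```text
clock: 28.05
ee_pos: [0.6508, -0.2297, 0.2565]
eef_rot: [1.0, -0.017, -0.001, -0.001]
wrist_force: [1.3, -0.1, -3.7]
opening: 0.0078
clock: 28.35
ee_pos: [0.6517, -0.2302, 0.2957]
eef_rot: [1.0, -0.017, 0.0, -0.001]
wrist_force: [-0.8, -0.6, -5.0]
opening: 0.0077
[-0.81854175 -0.59063602 -4.98498148] [ 0.04806668 -0.29338706  0.03615244] [ 0.65167043 -0.23018745  0.2957414 ]
3 rows dp [-1.79 -4.29 -0.21] dr [-0.06  0.06 -0.66]
path (np.float64(0.63), np.float64(-0.19), np.float64(0.3)) (np.float64(0.62), np.float64(-0.14), np.float64(0.3)) (np.float64(0.6), np.float64(-0.1), np.float64(0.3))
```

View pics/m10.png

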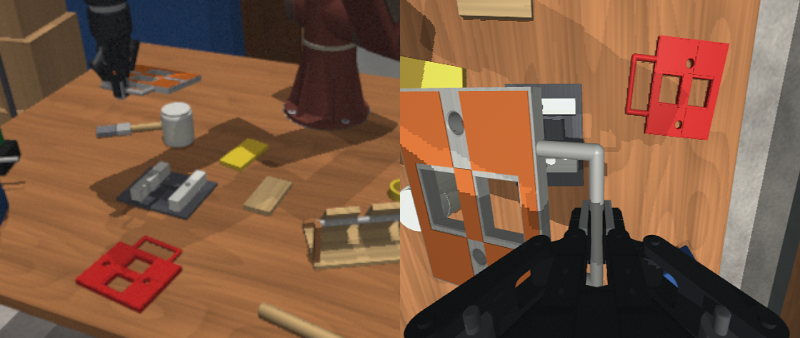

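```bash
cat >> h.py <<'E'
def hpose(x,y,z,t): # bar position, tilt
    q=R.from_euler('y',-t,degrees=True)*down(0); return np.array([x,y,z])+.017*q.apply([0,0,1]), q
E
python3 -c "
from h import *
s=plan(*hpose(.62,-.08,.32,25))
s=plan(*hpose(.60,.005,.32,98),n=9,start=s)"
```

```text
4 rows dp [-0.62 -3.73 -0.38] dr [ 0.06  6.29 -0.5 ]
path (np.float64(0.65), np.float64(-0.19), np.float64(0.3)) (np.float64(0.64), np.float64(-0.15), np.float64(0.3)) (np.float64(0.63), np.float64(-0.12), np.float64(0.3)) (np.float64(0.63), np.float64(-0.08), np.float64(0.3))
9 rows dp [ 0.11 -0.94 -0.22] dr [-0.    8.11  0.  ]
path (np.float64(0.63), np.float64(-0.07), np.float64(0.31)) (np.float64(0.63), np.float64(-0.06), np.float64(0.31)) (np.float64(0.63), np.float64(-0.05), np.float64(0.31)) (np.float64(0.63), np.float64(-0.04), np.float64(0.31)) (np.float64(0.62), np.float64(-0.03), np.float64(0.32)) (np.float64(0.62), np.float64(-0.02), np.float64(0.32)) (np.float64(0.62), np.float64(-0.01), np.float64(0.32)) (np.float64(0.62), np.float64(-0.0), np.float64(0.32)) (np.float64(0.62), np.float64(0.01), np.float64(0.32))
```

```bash
python3 -m jog '{"dp":[[-0.6,-3.7,-0.4],[-0.6,-3.7,-0.4],[-0.6,-3.7,-0.4],[-0.6,-3.7,-0.4],[0,0,0]],"dr":[[0,6.3,-0.5],[0,6.3,-0.5],[0,6.3,-0.5],[0,6.3,-0.5],[0,0,0]],"hand":[0,0,0,0,0]}'
python3 -m jog '{"dp":[[0.1,-0.94,-0.2],[0.1,-0.94,-0.2],[0.1,-0.94,-0.2],[0.1,-0.94,-0.2],[0.1,-0.94,-0.2],[0.1,-0.94,-0.2],[0.1,-0.94,-0.2],[0.1,-0.94,-0.2]],"dr":[[0,8,0],[0,8,0],[0,8,0],[0,8,0],[0,8,0],[0,8,0],[0,8,0],[0,8,0]],"hand":[0,0,0,0,0,0,0,0]}'
python3 -m jog '{"dp":[[0,0,0],[0,0,0]],"dr":[[0,0,0],[0,0,0]],"hand":[0,0]}'
python3 -c "
from h import *
P,Q=pose();print(P,Q.apply([0,0,1]),bot.get_obs()['ft_torque'],bot.get_obs()['qpos'].round(2))
plan(*hpose(.60,.005,.32,100)); plan(*hpose(.60,.005,.20,100))"
```

```text
clock: 28.95
ee_pos: [0.6214, -0.0857, 0.2983]
eef_rot: [0.981, -0.0, 0.196, -0.001]
wrist_force: [-2.5, -0.8, -4.2]
opening: 0.0079
clock: 29.75
ee_pos: [0.6369, -0.0389, 0.3079]
eef_rot: [0.811, -0.002, 0.585, 0.004]
wrist_force: [1.4, -0.6, -4.8]
opening: 0.008
clock: 29.95
ee_pos: [0.6378, -0.0394, 0.3061]
eef_rot: [0.813, -0.002, 0.582, 0.004]
wrist_force: [-0.3, 0.3, -3.5]
opening: 0.0077
[ 0.63784805 -0.03939788  0.30610859] [ 0.94628884 -0.00883916 -0.32320165] [ 0.01889207  1.59505346 -0.04239335] [-0.33  0.1  -1.2  -0.95  0.3   1.46]
4 rows dp [ 0.35 -1.11 -0.59] dr [0.12 7.21 0.05]
path (np.float64(0.63), np.float64(-0.03), np.float64(0.31)) (np.float64(0.63), np.float64(-0.02), np.float64(0.32)) (np.float64(0.62), np.float64(-0.01), np.float64(0.32)) (np.float64(0.62), np.float64(0.01), np.float64(0.32))
4 rows dp [-2.65 -1.11 -0.17] dr [0.12 7.21 0.05]
path (np.float64(0.63), np.float64(-0.03), np.float64(0.28)) (np.float64(0.62), np.float64(-0.02), np.float64(0.26)) (np.float64(0.62), np.float64(-0.01), np.float64(0.23)) (np.float64(0.62), np.float64(0.01), np.float64(0.2))
```

```bash
python3 -c "
from h import *
s=plan(*hpose(.68,.0,.25,71),n=2);s=plan(*hpose(.68,.005,.22,100),start=s,n=4)"
```

```text
2 rows dp [-1.97 -2.    3.74] dr [ 0.25 -0.07  0.03]
path (np.float64(0.67), np.float64(-0.02), np.float64(0.28)) (np.float64(0.7), np.float64(0.0), np.float64(0.24))
4 rows dp [-0.54 -0.13  0.09] dr [0.   7.25 0.  ]
path (np.float64(0.7), np.float64(0.0), np.float64(0.24)) (np.float64(0.7), np.float64(0.0), np.float64(0.23)) (np.float64(0.7), np.float64(0.0), np.float64(0.23)) (np.float64(0.7), np.float64(0.0), np.float64(0.22))
```

```bash
python3 -m jog '{"dp":[[-1.97,-2,3.74],[-1.97,-2,3.74],[0,0,0],[-0.5,-0.1,0.1],[-0.5,-0.1,0.1],[-0.5,-0.1,0.1],[-0.5,-0.1,0.1],[0,0,0]],"dr":[[0.2,0,0],[0.2,0,0],[0,0,0],[0,7.2,0],[0,7.2,0],[0,7.2,0],[0,7.2,0],[0,0,0]],"hand":[0,0,0,0,0,0,0,0]}'
python3 -c "
from h import *
P,Q=pose();print(P,Q.apply([0,0,1]),bot.get_obs()['qpos'].round(2))
c=shot('scene','s11.png');c=shot('wrist','w11.png')
a=cv2.imread('pics/s11.png')[60:330,80:400];b=cv2.imread('pics/w11.png')
cv2.imwrite('pics/m11.png',np.hstack([cv2.resize(a,(400,338)),cv2.resize(b,(400,338))]))
"
```

```text
clock: 30.75
ee_pos: [0.7314, 0.0004, 0.2495]
eef_rot: [0.717, 0.0, 0.698, 0.002]
wrist_force: [-0.6, -0.3, -3.3]
opening: 0.0079
[7.31414418e-01 3.74701962e-04 2.49461798e-01] [ 0.99963521 -0.0025994  -0.0268828 ] [-0.18  0.84 -1.14 -1.95  0.17  1.56]
```

View pics/m11.png

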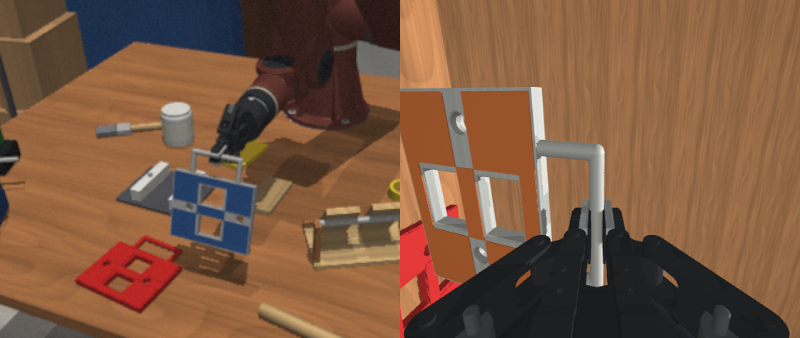

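```bash
python3 -m jog '{"dp":[[-2,-0.5,1.8],[-2,-0.5,1.8],[-1.5,-0.5,1.4],[-0.5,-0.3,0.5],[0,0,0]],"dr":[[0,0,0],[0,0,0],[0,0,0],[0,0,0],[0,0,0]],"hand":[0,0,0,0,0]}'
python3 -c "
from h import *
P,Q=pose();print(P,Q.apply([0,0,1]),bot.get_obs()['qpos'].round(2))
c=shot('scene')
hsv=cv2.cvtColor(c['pixels'],cv2.COLOR_RGB2HSV)
m=((hsv[...,0]>105)&(hsv[...,0]<120)&(hsv[...,1]>130)&(hsv[...,2]>60)).astype(np.uint8)
n,L,s,ce=cv2.connectedComponentsWithStats(m)
for i in range(1,n):
    if s[i,4]>300:print(s[i],ce[i].round())
for z in(.0,.02): print('proj bottom corners',[proj(c,[P[0]-.017,y,z]).round() for y in(-.06,.1)])
"
```

```text
clock: 31.35
ee_pos: [0.7832, 0.0191, 0.1927]
eef_rot: [0.715, 0.001, 0.699, 0.002]
wrist_force: [-0.5, 0.1, -3.0]
opening: 0.0075
[0.78318811 0.01905748 0.19274206] [ 0.99975688 -0.0015934  -0.02199181] [-0.12  0.98 -0.98 -1.93  0.12  1.56]
[  102     0   174   115 13187] [197.  48.]
[ 447   66   44   63 2010] [469.  96.]
[   9  195   72   67 3485] [ 45. 227.]
[218 232  64  37 917] [250. 249.]
[216 261  63  37 860] [247. 279.]
proj bottom corners [array([228., 276.]), array([288., 292.])]
proj bottom corners [array([227., 270.]), array([287., 286.])]
```

```bash
python3 -m jog '{"dp":[[-1,0,0],[-1,0,0],[-0.7,0,0],[-0.5,0,-0.5],[-0.5,0,-1],[0,0,0]],"dr":[[0,0,0],[0,0,0],[0,0,0],[0,0,0],[0,0,0],[0,0,0]],"hand":[0,0,0,0,0,0]}'
python3 -c "
from h import *
P,Q=pose();print(P,Q.apply([0,0,1]),bot.get_obs()['qpos'].round(2))"
```

```text
clock: 32.0
ee_pos: [0.7799, 0.0192, 0.1627]
eef_rot: [0.723, 0.0, 0.691, 0.002]
wrist_force: [0.2, -0.0, -2.1]
opening: 0.0075
[0.77987482 0.01923409 0.16270552] [ 0.9989664  -0.00258376 -0.04538129] [-0.12  1.04 -0.97 -1.96  0.11  1.56]
```

```bash
python3 -m jog '{"dp":[[-1,0,-1],[-1,0,-1],[-1,0,-1.2],[-1,0,-1.2],[0,0,0]],"dr":[[0,-1.5,0],[0,-1.5,0],[0,-2,0],[0,-2,0],[0,0,0]],"hand":[0,0,0,0,0]}'
cat >> h.py <<'E'
def blue(c):
    P,Q=pose();print(P.round(4),Q.apply([0,0,1]).round(3),bot.get_obs()['qpos'].round(2))
    hsv=cv2.cvtColor(c['pixels'],cv2.COLOR_RGB2HSV)
    m=((hsv[...,0]>105)&(hsv[...,0]<120)&(hsv[...,1]>130)&(hsv[...,2]>60)).astype(np.uint8)
    m[:,:150]=0;m[:140]=0;m[:,400:]=0
    h=cv2.convexHull(np.argwhere(cv2.morphologyEx(m,cv2.MORPH_OPEN,np.ones((3,3))))[:,::-1].astype(np.int32))
    q=cv2.approxPolyDP(h,6,True)[:,0]; print('hull',q.tolist()); return q
E
python3 -c "
from h import *
c=shot('scene'); blue(c); P=pose()[0]
print('vertical model',[proj(c,[P[0]-.017,P[1]+y,P[2]-z]).round().tolist() for z in(.04,.17) for y in(-.08,.08)])"
```

```text
clock: 32.5
ee_pos: [0.7355, 0.0192, 0.1409]
eef_rot: [0.756, 0.001, 0.655, 0.003]
wrist_force: [-30.4, 0.1, 51.0]
opening: 0.0077
[0.736  0.0192 0.1412] [ 0.99  -0.003 -0.142] [-0.13  1.01 -1.08 -1.95  0.12  1.55]
hull [[287, 252], [277, 303], [219, 287], [228, 238]]
vertical model [[233.0, 232.0], [294.0, 247.0], [237.0, 272.0], [295.0, 288.0]]
```

```bash
python3 -m jog '{"dp":[[0,0,-1.5],[0,0,-0.5],[0,0,0]],"dr":[[0,0,0],[0,0,0],[0,0,0]],"hand":[0,0,0]}'
python3 -c "
from h import *
s=plan(*hpose(.672,.02,.120,75));s=plan(*hpose(.640,.02,.085,65),start=s,n=2);s=plan(*hpose(.62,.02,.058,58),start=s,n=2)"
```

```text
clock: 32.85
ee_pos: [0.719, 0.0195, 0.1348]
eef_rot: [0.766, 0.0, 0.643, 0.002]
wrist_force: [-10.8, -0.2, 15.3]
opening: 0.0075
1 rows dp [-2.43 -0.05 -2.68] dr [ 0.17 -5.01  0.18]
path (np.float64(0.69), np.float64(0.02), np.float64(0.12))
2 rows dp [-2.3   0.   -1.01] dr [ 0. -5. -0.]
path (np.float64(0.67), np.float64(0.02), np.float64(0.1)) (np.float64(0.66), np.float64(0.02), np.float64(0.08))
2 rows dp [-1.76  0.   -0.29] dr [ 0.  -3.5 -0. ]
path (np.float64(0.65), np.float64(0.02), np.float64(0.06)) (np.float64(0.63), np.float64(0.02), np.float64(0.05))
```

```bash
python3 -m jog '{"dp":[[-0.7,0,-1.6],[-1.7,0,-1.4],[0,0,-0.3],[-1.1,0,-0.7],[-1.1,0,-0.6],[0,0,0]],"dr":[[0,-2.5,0],[0,-2.5,0],[0,0,0],[0,-2.5,0],[0,-2.5,0],[0,0,0]],"hand":[0,0,0,0,0,0]}'
python3 -c "
from h import *
plan(*hpose(.640,.02,.085,65),n=2)
c=shot('scene'); blue(c); P=pose()[0]"
```

```text
clock: 33.45
ee_pos: [0.6635, 0.0194, 0.0997]
eef_rot: [0.819, 0.0, 0.573, 0.002]
wrist_force: [0.4, 0.7, -0.8]
opening: 0.0075
2 rows dp [-1.16 -0.03  0.02] dr [ 0.1  -2.48  0.07]
path (np.float64(0.66), np.float64(0.02), np.float64(0.09)) (np.float64(0.66), np.float64(0.02), np.float64(0.08))
[0.664  0.0194 0.1002] [ 0.94  -0.003 -0.341] [-0.15  0.93 -1.24 -1.82  0.13  1.52]
hull [[296, 246], [282, 294], [225, 278], [241, 233]]
```

```bash
python3 -c "
from h import *
plan(*hpose(.612,.02,.05,50),n=5)"
python3 -m jog '{"dp":[[-1.1,0,-0.5],[-1.1,0,-0.3],[-1.1,0,-0.2],[-1,0,0],[-1,0,0],[0,0,0]],"dr":[[0,-2.5,0],[0,-2.5,0],[0,-3,0],[0,-3,0],[0,-3,0],[0,0,0]],"hand":[0,0,0,0,0,0]}'
python3 -c "
from h import *
plan(*hpose(.612,.02,.05,50),n=2)
c=shot('scene'); blue(c)"
```

```text
5 rows dp [-1.45 -0.01 -0.12] dr [ 0.04 -4.01  0.02]
path (np.float64(0.66), np.float64(0.02), np.float64(0.09)) (np.float64(0.65), np.float64(0.02), np.float64(0.07)) (np.float64(0.64), np.float64(0.02), np.float64(0.06)) (np.float64(0.63), np.float64(0.02), np.float64(0.05)) (np.float64(0.63), np.float64(0.02), np.float64(0.04))
clock: 34.1
ee_pos: [0.6328, 0.0193, 0.0565]
eef_rot: [0.883, -0.0, 0.47, 0.002]
wrist_force: [-1.9, 0.1, 0.8]
opening: 0.0075
2 rows dp [-0.93 -0.04  0.19] dr [ 0.12 -3.04  0.05]
path (np.float64(0.63), np.float64(0.02), np.float64(0.05)) (np.float64(0.63), np.float64(0.02), np.float64(0.04))
[0.6328 0.0193 0.0566] [ 0.831 -0.004 -0.557] [-0.14  0.7  -1.21 -1.31  0.12  1.49]
hull [[299, 250], [283, 292], [227, 276], [245, 237]]
```

```bash
python3 -m jog '{"dp":[[-0.95,0,0.3],[-0.95,0,0.3],[-0.8,0,0.3],[0,0,0]],"dr":[[0,-1,0],[0,-1,0],[0,0,0],[0,0,0]],"hand":[0,0,0,0]}'
python3 -m jog '{"dp":[[0,0,0],[0,0,0],[0,0,-1],[0,0,-1.5],[0,0,-2],[0,0,-3],[0,0,-4],[0,0,0]],"dr":[[0,0,0],[0,0,0],[0,0,0],[0,0,0],[0,0,0],[0,0,0],[0,0,0],[0,0,0]],"hand":[1.8,1.8,2,2.5,2.5,2.5,2.5,2.5]}'
python3 -c "
from h import *
plan(*hpose(.56,.02,.25,0))
c=shot('scene'); blue(c)
f=lambda u,v:ray(c,u,v,.012)[:2].round(3)
for q in blue(c): print(q,f(*q))"
```

```text
clock: 34.55
ee_pos: [0.6227, 0.0194, 0.0259]
eef_rot: [0.892, -0.0, 0.452, 0.002]
wrist_force: [1.6, 0.5, -0.4]
opening: 0.0071
clock: 35.35
ee_pos: [0.5672, 0.0213, 0.1093]
eef_rot: [0.897, 0.0, 0.443, 0.003]
wrist_force: [0.9, 0.0, 0.6]
opening: 0.0251
7 rows dp [ 0.82  0.02 -1.64] dr [ 0.05 -7.51  0.  ]
path (np.float64(0.56), np.float64(0.02), np.float64(0.13)) (np.float64(0.55), np.float64(0.02), np.float64(0.14)) (np.float64(0.55), np.float64(0.02), np.float64(0.16)) (np.float64(0.55), np.float64(0.02), np.float64(0.18)) (np.float64(0.55), np.float64(0.02), np.float64(0.2)) (np.float64(0.55), np.float64(0.02), np.float64(0.22)) (np.float64(0.56), np.float64(0.02), np.float64(0.23))
[0.5677 0.0211 0.1077] [ 0.794 -0.005 -0.608] [-0.16  0.4  -1.3  -1.04  0.12  1.47]
hull [[301, 260], [284, 291], [228, 275], [248, 247]]
[0.5677 0.0211 0.1077] [ 0.794 -0.005 -0.608] [-0.16  0.4  -1.3  -1.04  0.12  1.47]
hull [[301, 260], [284, 291], [228, 275], [248, 247]]
[301 260] [0.658 0.093]
[284 291] [0.776 0.095]
[228 275] [ 0.775 -0.054]
[248 247] [ 0.66  -0.055]
```

```bash
python3 -m jog '{"dp":[[0.8,0,-1.6],[0.8,0,-1.6],[0.8,0,-1.6],[0.8,0,-1.6],[0.8,0,-1.6],[0.8,0,-1.6],[0.8,0,-1.6],[0,0,0]],"dr":[[0,-7.5,0],[0,-7.5,0],[0,-7.5,0],[0,-7.5,0],[0,-7.5,0],[0,-7.5,0],[0,-7.5,0],[0,0,0]],"hand":[4,4,4,4,4,4,4,4]}'
python3 -c "
from h import *
plan([.70,.02,.18],down(0))"
```

```text
clock: 36.2
ee_pos: [0.5669, 0.0194, 0.165]
eef_rot: [0.987, -0.002, 0.163, 0.001]
wrist_force: [1.7, -0.4, 0.4]
opening: 0.0401
3 rows dp [ 4.46 -0.03  0.48] dr [ 0.05 -6.27 -0.08]
path (np.float64(0.61), np.float64(0.02), np.float64(0.17)) (np.float64(0.66), np.float64(0.02), np.float64(0.18)) (np.float64(0.7), np.float64(0.02), np.float64(0.18))
```

```bash
python3 -m jog '{"dp":[[4.46,0,0],[4.46,0,0.4],[4.46,0,0.4],[0,0,0],[0,0,0]],"dr":[[0,-6.3,0],[0,-6.3,0],[0,-6.3,0],[0,0,0],[0,0,0]],"hand":[4,4,4,4,4]}'
cat >> h.py <<'E'
def plateblue(c,z):
    hsv=cv2.cvtColor(c['pixels'],cv2.COLOR_RGB2HSV)
    m=((hsv[...,0]>100)&(hsv[...,0]<125)&(hsv[...,1]>110)&(hsv[...,2]>40)).astype(np.uint8); m=cv2.morphologyEx(m,cv2.MORPH_OPEN,np.ones((3,3)))
    n,L,s,ce=cv2.connectedComponentsWithStats(m); pts=[]
    for i in range(1,n):
        if s[i,4]>400: print('blob',s[i],ce[i].round())
    return m,L,s
E
python3 -c "
from h import *
c=shot('wrist','w12.png'); plateblue(c,.012); print(*pose()[0])
for l in('web','plate','handle'):
    for d in bot.spot_point(l,c)[:3]:
        u,v=d['centre'][0]*560,d['centre'][1]*420
        print(l,round(d['p'],2),int(u),int(v),ray(c,u,v,0.006)[:2].round(4))"
```

```text
clock: 36.7
ee_pos: [0.6593, 0.0187, 0.1776]
eef_rot: [0.999, -0.002, 0.046, 0.0]
wrist_force: [-0.2, -0.1, -0.3]
opening: 0.04
blob [ 257  115   52  141 4935] [280. 181.]
blob [ 321  115   56  138 4628] [349. 179.]
blob [307 164  17  50 723] [315. 188.]
0.6579502229109997 0.01885399451087383 0.17851995264037665
web 0.77 387 312 [ 0.8245 -0.1555]
web 0.63 314 189 [0.7189 0.0172]
plate 0.75 317 190 [0.7228 0.016 ]
plate 0.65 383 309 [ 0.8178 -0.1493]
handle 0.9 307 307 [ 0.7154 -0.1393]
handle 0.64 217 189 [0.6119 0.0199]
```

View pics/w12.png

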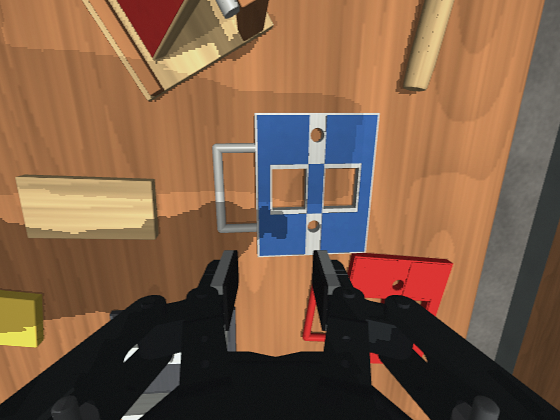

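```bash
cat >> h.py <<'E'
def holes(c,z,pa,pb):
    a=ray(c,*pa,z)[:2];b=ray(c,*pb,z)[:2];d=a-b; o=b+d*44/102
    print('holes',a.round(4),b.round(4),'dist',np.linalg.norm(d).round(4),'centre',o.round(4),'yaw',np.degrees(np.arctan2(-d[0],d[1])).round(2))
E
python3 -c "
from h import *
c=shot('wrist')
holes(c,.010,(317,134),(314,226))
f=lambda u,v,z:ray(c,u,v,z)[:2].round(4)
q=[f(*p,.012) for p in((256,114),(379,115),(258,256),(366,255))];print(q,np.mean(q,0))
print('bar',f(217,148,.01),f(220,230,.01))
plan([.718,.0175,.06],down(-1))"
```

```text
holes [0.7184 0.0776] [ 0.7189 -0.0272] dist 0.1048 centre [0.7187 0.018 ] yaw 0.27
[array([0.6539, 0.0981]), array([0.784 , 0.0965]), array([ 0.6523, -0.0616]), array([ 0.7848, -0.0673])] [0.71875  0.016425]
bar [0.6124 0.0644] [ 0.6099 -0.0276]
3 rows dp [1.74 0.03 4.2 ] dr [-0.   -1.83  0.24]
path (np.float64(0.68), np.float64(0.02), np.float64(0.14)) (np.float64(0.7), np.float64(0.02), np.float64(0.1)) (np.float64(0.72), np.float64(0.02), np.float64(0.06))
```

```bash
python3 -m jog '{"dp":[[1.75,0,4.1],[1.75,0,4.1],[1.75,0,3.8],[0,0,0],[0,0,0]],"dr":[[0,-1.8,0],[0,-1.8,0],[0,-1.8,0],[0,0,0],[0,0,0]],"hand":[4,4,4,4,4]}'
python3 -c "
from h import *
plan([.7187,.0175,.004],down(0),n=2)
c=shot('wrist')
for l in('web','plate'):
    for d in bot.spot_point(l,c)[:3]:
        u,v=d['centre'][0]*560,d['centre'][1]*420
        print(l,round(d['p'],2),int(u),int(v),ray(c,u,v,0.009)[:2].round(4))"
```

```text
clock: 37.45
ee_pos: [0.7182, 0.0185, 0.0653]
eef_rot: [1.0, -0.002, -0.0, 0.0]
wrist_force: [0.4, 0.0, 1.0]
opening: 0.0401
2 rows dp [0.03 0.05 3.06] dr [ 0.01  0.01 -0.14]
path (np.float64(0.72), np.float64(0.02), np.float64(0.03)) (np.float64(0.72), np.float64(0.02), np.float64(0.0))
web 0.96 273 227 [0.7163 0.0177]
web 0.62 393 401 [ 0.8239 -0.1519]
plate 0.95 278 227 [0.7198 0.0175]
plate 0.83 385 394 [ 0.8156 -0.1439]
```

```bash
python3 -m jog '{"dp":[[0,0,2.2],[0,0,2.2],[0,0,1.5],[0,0,0],[0,0,0]],"dr":[[0,0,0],[0,0,0],[0,0,0],[0,0,0],[0,0,0]],"hand":[4,4,4,4,4]}'
python3 -m jog '{"dp":[[0,0,0],[0,0,0],[0,0,0],[0,0,0]],"dr":[[0,0,0],[0,0,0],[0,0,0],[0,0,0]],"hand":[1.2,1.2,1.2,1.2]}'
python3 -m jog '{"dp":[[0,0,-2],[0,0,-4],[0,0,-4],[0,0,-4],[0,0,0]],"dr":[[0,0,0],[0,0,0],[0,0,0],[0,0,0],[0,0,0]],"hand":[1.2,1.2,1.2,1.2,1.2]}'
python3 -c "
from h import *
o=bot.get_obs();print(o['wrist_force'],o['ft_torque'])
s=plan([.60,-.08,.17],down(0));plan([.545,-.2255,.14],down(-2),start=s)"
```

```text
clock: 38.1
ee_pos: [0.7198, 0.0183, 0.0086]
eef_rot: [1.0, -0.002, 0.001, 0.0]
wrist_force: [0.9, 0.5, 0.2]
opening: 0.0401
clock: 38.5
ee_pos: [0.7203, 0.0183, 0.009]
eef_rot: [1.0, -0.002, 0.002, 0.0]
wrist_force: [-1.6, 0.1, 6.6]
opening: 0.0172
clock: 39.0
ee_pos: [0.7226, 0.0182, 0.1543]
eef_rot: [1.0, -0.002, 0.006, 0.001]
wrist_force: [0.6, -0.2, -3.1]
opening: 0.017
[ 0.60438777 -0.21135683 -3.08580581] [-0.00991252 -0.14219909 -0.02274294]
4 rows dp [-3.06  2.47 -0.41] dr [ 0.02 -0.17 -0.07]
path (np.float64(0.69), np.float64(-0.01), np.float64(0.16)) (np.float64(0.66), np.float64(-0.03), np.float64(0.16)) (np.float64(0.63), np.float64(-0.06), np.float64(0.17)) (np.float64(0.6), np.float64(-0.08), np.float64(0.17))
4 rows dp [-1.33  3.66  0.75] dr [ 0.  -0.   0.5]
path (np.float64(0.59), np.float64(-0.12), np.float64(0.16)) (np.float64(0.57), np.float64(-0.15), np.float64(0.16)) (np.float64(0.56), np.float64(-0.19), np.float64(0.15)) (np.float64(0.55), np.float64(-0.23), np.float64(0.14))
```

```bash
python3 -m jog '{"dp":[[0,0,4],[0,0,4],[0,0,4],[0,0,2.4],[0,0,0],[0,0,0],[0,0,0],[0,0,0]],"dr":[[0,0,0],[0,0,0],[0,0,0],[0,0,0],[0,0,0],[0,0,0],[0,0,0],[0,0,0]],"hand":[1.2,1.2,1.2,1.2,1.2,4,4,4]}'
python3 -c "
from h import *
plan([.7195,.018,.003],down(0),n=1)"
```

```text
clock: 39.8
ee_pos: [0.7195, 0.0184, 0.0032]
eef_rot: [1.0, -0.002, 0.001, 0.0]
wrist_force: [-0.9, -0.3, -0.2]
opening: 0.0402
1 rows dp [0.   0.04 0.02] dr [ 0.04 -0.1  -0.28]
path (np.float64(0.72), np.float64(0.02), np.float64(0.0))
```

Already deep enough at z = 3 mm; grip and lift.

```bash
python3 -m jog '{"dp":[[0,0,0],[0,0,0],[0,0,0],[0,0,0]],"dr":[[0,0,0],[0,0,0],[0,0,0],[0,0,0]],"hand":[1.2,1.2,1.2,1.2]}'
python3 -m jog '{"dp":[[0,0,-2],[0,0,-4],[0,0,-4],[0,0,-4],[0,0,0],[0,0,0]],"dr":[[0,0,0],[0,0,0],[0,0,0],[0,0,0],[0,0,0],[0,0,0]],"hand":[1.2,1.2,1.2,1.2,1.2,1.2]}'
python3 -c "
from h import *
c=shot('wrist','w13.png'); t=shot('top','t13.png')
o=bot.get_obs();print(o['wrist_force'],o['ft_torque'])
plateblue(c,.1)
s=plan([.60,-.08,.17],down(0));plan([.545,-.2255,.14],down(-2),start=s)"
```

```text
clock: 40.2
ee_pos: [0.7195, 0.0183, 0.0034]
eef_rot: [1.0, -0.002, 0.001, 0.0]
wrist_force: [-0.5, -0.2, 4.6]
opening: 0.0183
clock: 40.8
ee_pos: [0.7193, 0.0184, 0.1431]
eef_rot: [1.0, -0.002, 0.001, 0.0]
wrist_force: [-0.7, -0.1, -3.5]
opening: 0.0182
[ 0.08713846 -0.64270967 -4.64694789] [ 0.00936438  0.01351747 -0.00176324]
blob [  133   112   124   190 14495] [193. 177.]
blob [  295   114   126   188 14438] [358. 179.]
blob [ 259  221   34   97 3085] [275. 268.]
4 rows dp [-2.94  2.47 -0.73] dr [ 0.01  0.03 -0.07]
path (np.float64(0.69), np.float64(-0.01), np.float64(0.15)) (np.float64(0.66), np.float64(-0.03), np.float64(0.16)) (np.float64(0.63), np.float64(-0.06), np.float64(0.16)) (np.float64(0.6), np.float64(-0.08), np.float64(0.17))
4 rows dp [-1.33  3.66  0.75] dr [ 0.  -0.   0.5]
path (np.float64(0.59), np.float64(-0.12), np.float64(0.16)) (np.float64(0.57), np.float64(-0.15), np.float64(0.16)) (np.float64(0.56), np.float64(-0.19), np.float64(0.15)) (np.float64(0.55), np.float64(-0.23), np.float64(0.14))
```

```bash
python3 -c "
from h import *
for n,box in (('top',(180,250,305,395)),('scene',(170,240,160,270))):
    c=shot(n); im=c['pixels']; hsv=cv2.cvtColor(im,cv2.COLOR_RGB2HSV)
    r0,r1,c0,c1=box
    M=np.zeros(im.shape[:2],np.uint8); M[r0:r1,c0:c1]=1
    for nm,m,z in (('light',(hsv[...,1]<50)&(hsv[...,2]>125),.038),('gray/foot',(hsv[...,1]<80)|(hsv[...,2]<70),.008)):
        k,L,s,ce=cv2.connectedComponentsWithStats((m&(M>0)).astype(np.uint8))
        for i in range(1,k):
            if s[i,4]>60:
                ys,xs=np.where(L==i); P=np.array([ray(c,u,v,z)[:2] for u,v in zip(xs,ys)],np.float32); R_=cv2.minAreaRect(P)
                print(n,nm,s[i],[np.round(x,4) for x in R_])
c=shot('wrist'); f=lambda u,v:ray(c,u,v,.152)[:2].round(4)
print('TCP',pose()[0],'edges y',f(193,112),f(193,301),f(358,114),f(358,301),'x',f(133,177),f(420,177))
"
```

```text
top light [326 189   9  42 375] [array([ 0.5514, -0.1669]), array([0.0254, 0.1306]), np.float64(88.1801)]
top light [358 189  10  42 393] [array([ 0.5496, -0.2696]), array([0.0286, 0.1307]), np.float64(87.6665)]
top gray/foot [ 318  188   59   47 2716] [array([ 0.5486, -0.2261]), array([0.1882, 0.1492]), np.float64(88.3084)]
scene light [184 189  31  24 238] [array([ 0.5441, -0.2694]), array([0.0295, 0.1313]), np.float64(88.3967)]
scene light [215 196  30  26 254] [array([ 0.5478, -0.1672]), array([0.0317, 0.1313]), np.float64(85.096)]
scene gray/foot [211 170  24   8 153] [array([ 0.3372, -0.3118]), array([0.0467, 0.0804]), np.float64(20.4923)]
scene gray/foot [ 173  170   97   70 3350] [array([ 0.4855, -0.225 ]), array([0.3799, 0.2792]), np.float64(23.917)]
TCP [0.71803375 0.01849046 0.14095658] edges y [0.6824 0.097 ] [0.6739 0.0025] [0.7532 0.0958] [0.7607 0.0022] x [0.6523 0.0689] [0.7837 0.0682]
```

```bash
python3 -m jog '{"dp":[[-3,2.5,-0.7],[-3,2.5,-0.7],[-3,2.5,-0.7],[-3,2.5,-0.7],[0,0,0]],"dr":[[0,0,0],[0,0,0],[0,0,0],[0,0,0],[0,0,0]],"hand":[1.2,1.2,1.2,1.2,1.2]}'
python3 -c "
from h import *
plan([.5478,-.2243,.075],down(-1.7))"
```

```text
clock: 41.55
ee_pos: [0.5951, -0.0834, 0.1711]
eef_rot: [1.0, -0.004, -0.001, 0.001]
wrist_force: [-0.3, -0.3, -3.0]
opening: 0.0179
4 rows dp [-1.12  3.54  2.41] dr [0.02 0.02 0.31]
path (np.float64(0.58), np.float64(-0.12), np.float64(0.15)) (np.float64(0.57), np.float64(-0.15), np.float64(0.12)) (np.float64(0.56), np.float64(-0.19), np.float64(0.1)) (np.float64(0.55), np.float64(-0.22), np.float64(0.07))
```

```bash
python3 -m jog '{"dp":[[-1.12,3.54,2.0],[-1.12,3.54,2.0],[-1.12,3.54,2.4],[-1.12,3.54,2.4],[0,0,0],[0,0,0]],"dr":[[0,0,0.3],[0,0,0.3],[0,0,0.3],[0,0,0.3],[0,0,0],[0,0,0]],"hand":[1.2,1.2,1.2,1.2,1.2,1.2]}'
python3 -c "
from h import *
plan([.5478,-.2243,.055],down(-1.7),n=1)"
```

```text
clock: 42.15
ee_pos: [0.5512, -0.2223, 0.0817]
eef_rot: [1.0, -0.014, -0.0, -0.0]
wrist_force: [-0.4, 0.4, -4.0]
opening: 0.0178
1 rows dp [-0.34  0.21  2.67] dr [-0.05  0.04  0.12]
path (np.float64(0.55), np.float64(-0.22), np.float64(0.05))
```

```bash
python3 -m jog '{"dp":[[-0.34,0.2,1.3],[0,0,1.3],[0,0,0],[0,0,0]],"dr":[[0,0,0.1],[0,0,0],[0,0,0],[0,0,0]],"hand":[1.2,1.2,1.2,1.2]}'
python3 -m jog '{"dp":[[0,0,0.4],[0,0,0.4],[0,0,0.3],[0,0,0]],"dr":[[0,0,0],[0,0,0],[0,0,0],[0,0,0]],"hand":[1.2,1.2,1.2,1.2]}'
python3 -c "
from h import *
o=bot.get_obs();print(o['wrist_force'],o['ft_torque'],pose()[0],pose()[1].as_euler('xyz',degrees=True))"
```

```text
clock: 42.55
ee_pos: [0.5489, -0.2232, 0.0569]
eef_rot: [1.0, -0.013, 0.0, 0.0]
wrist_force: [0.0, 0.3, -4.1]
opening: 0.018
clock: 42.95
ee_pos: [0.5479, -0.2246, 0.0458]
eef_rot: [1.0, -0.014, -0.0, 0.001]
wrist_force: [-3.9, -3.7, -5.4]
opening: 0.0178
[-3.92889041 -3.65727366 -5.38466865] [-0.93989494  0.71889536  0.11950702] [ 0.54792428 -0.2246419   0.04578033] [ 1.79881987e+02  8.72922265e-03 -1.60913558e+00]
```

```bash
python3 -m jog '{"dp":[[-0.08,0.08,0],[-0.02,0.02,0.25],[0,0,0.2],[0,0,0]],"dr":[[0,0,0],[0,0,0],[0,0,0],[0,0,0]],"hand":[1.2,1.2,1.2,1.2]}'
python3 -c "
from h import *
o=bot.get_obs();print(o['wrist_force'],o['ft_torque'],pose()[0])"
```

```text
clock: 43.35
ee_pos: [0.5477, -0.225, 0.0415]
eef_rot: [1.0, -0.014, 0.001, 0.0]
wrist_force: [-1.4, -0.5, -0.5]
opening: 0.0181
[-1.39494661 -0.53584603 -0.45861817] [-0.15638215  0.43840193  0.013825  ] [ 0.54766083 -0.22495306  0.04145665]
```

```bash
python3 -m jog '{"dp":[[0,0,0],[0,0,0],[0,0,0],[0,0,-3],[0,0,-4],[0,0,-4],[0,0,-3],[0,0,0]],"dr":[[0,0,0],[0,0,0],[0,0,0],[0,0,0],[0,0,0],[0,0,0],[0,0,0],[0,0,0]],"hand":[3.8,3.8,3.8,3.8,3.8,5,7.7,7.7]}'
cat > chk.py <<'E'
from h import *
c=shot('wrist'); m,L,s=plateblue(c,.05)
ys,xs=np.where((m>0)&(s[L,4]>300)); P=np.array([ray(c,u,v,.05)[:2] for u,v in zip(xs,ys)],np.float32)
print('wrist blue',[np.round(x,4) for x in cv2.minAreaRect(P)])
for n,box in(('top',(180,250,305,395)),('scene',(170,240,160,270))):
    c=shot(n); M=np.zeros((420,560),np.uint8);r0,r1,c0,c1=box;M[r0:r1,c0:c1]=1
    hsv=cv2.cvtColor(c['pixels'],cv2.COLOR_RGB2HSV)
    m=((hsv[...,0]>100)&(hsv[...,0]<125)&(hsv[...,1]>110)&(hsv[...,2]>40)&(M>0)); ys,xs=np.where(m)
    for z in(.05,): print(n,m.sum(),[np.round(x,4) for x in cv2.minAreaRect(np.array([ray(c,u,v,z)[:2] for u,v in zip(xs,ys)],np.float32))])
    if n=='top':
        redrect(c,.064,200)
        m=((hsv[...,2]>165)&(hsv[...,1]<140)&(hsv[...,0]>12)&(hsv[...,0]<26)).astype(np.uint8); m[:,:240]=0;m[:150]=0
        k,L,s,ce=cv2.connectedComponentsWithStats(m)
        for i in range(1,k):
            if s[i,4]>200:
                ys,xs=np.where(L==i); print('blank?',ce[i].round(),[np.round(x,4) for x in cv2.minAreaRect(np.array([ray(c,u,v,.014)[:2] for u,v in zip(xs,ys)],np.float32))])
E
python3 chk.py
```

```text
clock: 44.15
ee_pos: [0.55, -0.2261, 0.1862]
eef_rot: [1.0, -0.014, 0.004, 0.002]
wrist_force: [0.9, -0.1, 0.2]
opening: 0.0761
blob [ 203  113   60  154 6058] [232. 185.]
blob [ 280  114   61  153 6016] [311. 185.]
blob [263 168  17  55 885] [271. 195.]
blob [ 403  378   59   42 1690] [429. 402.]
wrist blue [array([ 0.6057, -0.3548]), array([0.1809, 0.4798]), np.float64(24.3761)]
top 566 [array([ 0.5521, -0.1937]), array([0.0882, 0.1235]), np.float64(88.1962)]
px [322. 130.] n 1696 xy 0.7893 -0.1433 size 0.17 0.154 ang 172.4 bbox [296 106  52  56]
px [ 37. 228.] n 6085 xy 0.5088 0.7322 size 0.354 0.169 ang 170.2 bbox [  0 167  77 123]
px [214. 199.] n 561 xy 0.5869 0.1939 size 0.093 0.06 ang 30.2 bbox [199 182  31  34]
px [188. 212.] n 546 xy 0.5457 0.2747 size 0.092 0.06 ang 33.2 bbox [172 197  32  31]
px [162. 226.] n 558 xy 0.5041 0.3529 size 0.096 0.06 ang 36.7 bbox [145 211  35  31]
blank? [276. 233.] [array([0.4828, 0.0051]), array([0.0674, 0.1304]), np.float64(86.4347)]
blank? [549. 258.] [array([ 0.3754, -0.8653]), array([0.0614, 0.224 ]), np.float64(84.7258)]
blank? [425. 283.] [array([ 0.308 , -0.4539]), array([0.037 , 0.1206]), np.float64(34.4093)]
scene 764 [array([ 0.5449, -0.2252]), array([0.1533, 0.124 ]), np.float64(87.9572)]
```

```bash
python3 -c "
from h import *
plan([.483,.005,.14],down(86.4),n=11)"
```

```text
11 rows dp [ 0.93 -2.21  0.37] dr [ 0.01 -0.   -8.  ]
path (np.float64(0.56), np.float64(-0.2), np.float64(0.18)) (np.float64(0.56), np.float64(-0.18), np.float64(0.17)) (np.float64(0.57), np.float64(-0.16), np.float64(0.17)) (np.float64(0.57), np.float64(-0.13), np.float64(0.17)) (np.float64(0.56), np.float64(-0.11), np.float64(0.16)) (np.float64(0.56), np.float64(-0.09), np.float64(0.16)) (np.float64(0.55), np.float64(-0.06), np.float64(0.15)) (np.float64(0.54), np.float64(-0.04), np.float64(0.15)) (np.float64(0.52), np.float64(-0.02), np.float64(0.15)) (np.float64(0.5), np.float64(-0.01), np.float64(0.14)) (np.float64(0.48), np.float64(0.0), np.float64(0.14))
```

```bash
python3 -m jog '{"dp":[[0.93,-2.2,0],[0.93,-2.2,0],[0.93,-2.2,0.4],[0.93,-2.2,0.4],[0.93,-2.2,0.4],[0.93,-2.2,0.4],[0.93,-2.2,0.4],[0.93,-2.2,0.4]],"dr":[[0,0,-8],[0,0,-8],[0,0,-8],[0,0,-8],[0,0,-8],[0,0,-8],[0,0,-8],[0,0,-8]],"hand":[7.7,7.7,7.7,7.7,7.7,7.7,7.7,7.7]}'
python3 -m jog '{"dp":[[0.93,-2.2,0.4],[0.93,-2.2,0.4],[0.93,-2.2,0.4],[0,0,0],[0,0,0]],"dr":[[0,0,-8],[0,0,-8],[0,0,-8],[0,0,0],[0,0,0]],"hand":[7.7,7.7,7.7,7.7,7.7]}'
python3 -c "
from h import *
c=shot('wrist'); hsv=cv2.cvtColor(c['pixels'],cv2.COLOR_RGB2HSV)
m=((hsv[...,2]>150)&(hsv[...,1]<150)&(hsv[...,0]>13)&(hsv[...,0]<28)).astype(np.uint8); m=cv2.morphologyEx(m,cv2.MORPH_OPEN,np.ones((5,5)))
k,L,s,ce=cv2.connectedComponentsWithStats(m)
for i in range(1,k):
    if s[i,4]>1500:
        ys,xs=np.where(L==i); print(s[i],ce[i].round(),[np.round(x,4) for x in cv2.minAreaRect(np.array([ray(c,u,v,.014)[:2] for u,v in zip(xs,ys)],np.float32))])
plan([.483,.005,.035],down(86.4))"
```

```text
clock: 45.1
ee_pos: [0.5352, -0.0425, 0.1555]
eef_rot: [0.854, 0.521, -0.0, -0.0]
wrist_force: [-0.6, 0.9, -0.5]
opening: 0.0771
clock: 45.6
ee_pos: [0.4834, 0.0045, 0.1444]
eef_rot: [0.729, 0.684, -0.0, 0.0]
wrist_force: [0.6, -0.4, 0.1]
opening: 0.0769
[ 242  126   69   42 2056] [282. 142.] [array([0.4325, 0.0084]), array([0.0623, 0.0372]), np.float64(86.3163)]
[ 242  194   67   62 3780] [276. 226.] [array([0.5097, 0.0021]), array([0.0658, 0.0652]), np.float64(86.3468)]
3 rows dp [ 0.03 -0.04  3.66] dr [ 0.02  0.01 -0.03]
path (np.float64(0.48), np.float64(0.0), np.float64(0.11)) (np.float64(0.48), np.float64(0.0), np.float64(0.07)) (np.float64(0.48), np.float64(0.01), np.float64(0.03))
```

```bash
python3 -m jog '{"dp":[[0,-0.3,3.6],[0,0,3.6],[0,0,3.6],[0,0,2],[0,0,1.7],[0,0,0],[0,0,0]],"dr":[[0,0,0],[0,0,0],[0,0,0],[0,0,0],[0,0,0],[0,0,0],[0,0,0]],"hand":[7.7,7.7,7.7,7.7,7.7,7.7,7.7]}'
python3 -c "
from h import *
plan([.480,.005,-.005],down(86.4),n=1)"
```

```text
clock: 46.35
ee_pos: [0.4815, 0.004, 0.0002]
eef_rot: [0.729, 0.684, 0.0, 0.001]
wrist_force: [-0.2, -0.2, 0.5]
opening: 0.0768
1 rows dp [ 0.09 -0.16  0.52] dr [ 0.05  0.03 -0.06]
path (np.float64(0.48), np.float64(0.0), np.float64(-0.01))
```

```bash
python3 -m jog '{"dp":[[0,0,0.45],[0,0,0],[0,0,0],[0,0,0],[0,0,0],[0,0,0]],"dr":[[0,0,0],[0,0,0],[0,0,0],[0,0,0],[0,0,0],[0,0,0]],"hand":[7.7,7.7,5.8,5.8,5.8,5.8]}'
python3 -m jog '{"dp":[[0,0,-3],[0,0,-4.5],[0,0,-4.5],[0,0,-3],[0,0,0]],"dr":[[0,0,0],[0,0,0],[0,0,0],[0,0,0],[0,0,0]],"hand":[5.8,5.8,5.8,5.8,5.8]}'
python3 -c "
from h import *
s=plan([.55,-.225,.14],down(88))"
```

```text
clock: 46.95
ee_pos: [0.4816, 0.0043, -0.0034]
eef_rot: [0.729, 0.685, 0.001, 0.001]
wrist_force: [-1.9, -0.1, 8.0]
opening: 0.0645
clock: 47.45
ee_pos: [0.4838, 0.0042, 0.1501]
eef_rot: [0.729, 0.685, 0.003, 0.004]
wrist_force: [0.4, -0.1, -1.8]
opening: 0.0645
5 rows dp [-4.51  1.56  0.21] dr [ 0.1   0.01 -0.31]
path (np.float64(0.5), np.float64(-0.04), np.float64(0.15)) (np.float64(0.51), np.float64(-0.09), np.float64(0.15)) (np.float64(0.52), np.float64(-0.13), np.float64(0.14)) (np.float64(0.54), np.float64(-0.18), np.float64(0.14)) (np.float64(0.55), np.float64(-0.23), np.float64(0.14))
```

```bash
python3 -m jog '{"dp":[[-4.5,1.55,0.2],[-4.5,1.55,0.2],[-4.5,1.55,0.2],[-4.5,1.55,0.2],[-4.5,1.55,0.2],[0,0,0],[0,0,0]],"dr":[[0,0,-0.3],[0,0,-0.3],[0,0,-0.3],[0,0,-0.3],[0,0,-0.3],[0,0,0],[0,0,0]],"hand":[5.8,5.8,5.8,5.8,5.8,5.8,5.8]}'
python3 -c "
from h import *
plan([.549,-.225,.051],down(88),n=3)"
```

```text
clock: 48.15
ee_pos: [0.546, -0.2248, 0.1347]
eef_rot: [0.72, 0.693, 0.0, -0.0]
wrist_force: [0.3, 1.2, 0.7]
opening: 0.0645
3 rows dp [-0.    0.1   2.79] dr [-0.   -0.01 -0.06]
path (np.float64(0.55), np.float64(-0.22), np.float64(0.11)) (np.float64(0.55), np.float64(-0.22), np.float64(0.08)) (np.float64(0.55), np.float64(-0.22), np.float64(0.05))
```

```bash
python3 -m jog '{"dp":[[0,0.1,2.8],[0,0.1,2.8],[0,0.1,2.5],[0,0,0.3],[0,0,0.2],[0,0,0.1],[0,0,0],[0,0,0]],"dr":[[0,0,0],[0,0,0],[0,0,0],[0,0,0],[0,0,0],[0,0,0],[0,0,0],[0,0,0]],"hand":[5.8,5.8,5.8,5.8,5.8,5.8,5.8,5.8]}'
python3 -c "
from h import *
o=bot.get_obs();print(o['wrist_force'],pose()[0])"
```

```text
clock: 48.95
ee_pos: [0.5503, -0.2246, 0.05]
eef_rot: [0.72, 0.694, 0.0, 0.001]
wrist_force: [0.1, 0.2, 0.5]
opening: 0.0642
[0.08576622 0.18872504 0.4618464 ] [ 0.55034872 -0.22461428  0.04995904]
```

```bash
python3 -m jog '{"dp":[[0,0,0.2],[0,0,0.1],[0,0,0],[0,0,0]],"dr":[[0,0,0],[0,0,0],[0,0,0],[0,0,0]],"hand":[5.8,5.8,5.8,5.8]}'
python3 -m jog '{"dp":[[0,0,0],[0,0,0],[0,0,0],[0,0,-2],[0,0,-4],[0,0,-4],[0,0,-4],[0,0,0]],"dr":[[0,0,0],[0,0,0],[0,0,0],[0,0,0],[0,0,0],[0,0,0],[0,0,0],[0,0,0]],"hand":[7.7,7.7,7.7,7.7,7.7,7.7,7.7,7.7]}'
cat > fin.py <<'E'
from h import *
for n in('wrist','top','scene'):
    c=shot(n,'f_'+n+'.png'); hsv=cv2.cvtColor(c['pixels'],cv2.COLOR_RGB2HSV)
    if n=='top': redrect(c,.064,200)
    m=((hsv[...,2]>140)&(hsv[...,1]<150)&(hsv[...,0]>12)&(hsv[...,0]<28)).astype(np.uint8); m=cv2.morphologyEx(m,cv2.MORPH_OPEN,np.ones((3,3)))
    k,L,s,ce=cv2.connectedComponentsWithStats(m)
    for i in range(1,k):
        if s[i,4]>150:
            ys,xs=np.where(L==i); r=cv2.minAreaRect(np.array([ray(c,u,v,.064)[:2] for u,v in zip(xs,ys)],np.float32))
            if abs(r[0][0]-.55)<.09 and abs(r[0][1]+.225)<.09: print(n,'wood on plate',s[i],[np.round(x,4) for x in r])
    m=((hsv[...,0]>100)&(hsv[...,0]<125)&(hsv[...,1]>110)&(hsv[...,2]>40)); ys,xs=np.where(m)
    P=np.array([ray(c,u,v,.05)[:2] for u,v in zip(xs,ys)],np.float32); P=P[(abs(P[:,0]-.548)<.085)&(abs(P[:,1]+.225)<.1)]
    print(n,'blue',len(P),[np.round(x,4) for x in cv2.minAreaRect(P)])
    for l in('plate','blank','tin','jar','tape','brush','scraper')if n!='wrist' else ():
        for d in bot.spot_point(l,c)[:2]: print(l,round(d['p'],2),ray(c,d['centre'][0]*560,d['centre'][1]*420,.05 if l in('plate','blank') else 0)[:2].round(3))
E
python3 fin.py
```

```text
clock: 49.35
ee_pos: [0.55, -0.2246, 0.0467]
eef_rot: [0.72, 0.694, 0.0, 0.001]
wrist_force: [-1.6, 1.5, 7.6]
opening: 0.0641
clock: 50.15
ee_pos: [0.5523, -0.2258, 0.1915]
eef_rot: [0.72, 0.694, 0.002, 0.005]
wrist_force: [-0.5, -0.4, 0.7]
opening: 0.077
wrist wood on plate [     0      0    560    365 126914] [array([ 0.5713, -0.2153]), array([0.6304, 0.3663]), np.float64(87.7971)]
wrist wood on plate [ 259  124   55   41 1787] [array([ 0.5002, -0.2151]), array([0.0486, 0.0357]), np.float64(87.9405)]
wrist wood on plate [241 126   6  34 158] [array([ 0.4973, -0.2529]), array([0.0044, 0.0294]), np.float64(88.2112)]
wrist blue 9013 [array([ 0.5472, -0.2249]), array([0.1561, 0.126 ]), np.float64(87.9029)]
px [322. 130.] n 1702 xy 0.7893 -0.1433 size 0.17 0.154 ang 172.4 bbox [296 106  52  56]
px [ 37. 228.] n 6083 xy 0.5087 0.7316 size 0.354 0.169 ang 170.1 bbox [  0 167  76 123]
px [214. 199.] n 566 xy 0.5868 0.1942 size 0.093 0.06 ang 30.2 bbox [199 182  31  34]
px [188. 212.] n 546 xy 0.5457 0.2747 size 0.092 0.06 ang 33.2 bbox [172 197  32  31]
px [162. 226.] n 559 xy 0.5044 0.352
[... 162 characters left out ...]
3]
plate 0.84 [ 0.814 -0.143]
blank 0.47 [ 0.552 -0.219]
blank 0.46 [ 0.336 -0.122]
tin 0.72 [0.352 0.44 ]
jar 0.93 [0.453 0.484]
jar 0.65 [ 0.313 -0.462]
tape 0.54 [0.352 0.289]
brush 0.72 [ 0.311 -0.461]
scraper 0.65 [0.352 0.451]
scene wood on plate [192 196  28  14 282] [array([ 0.5758, -0.2263]), array([0.0631, 0.0702]), np.float64(88.5294)]
scene blue 485 [array([ 0.5445, -0.2252]), array([0.1534, 0.1232]), np.float64(87.9821)]
plate 0.79 [ 0.87  -0.113]
plate 0.58 [ 0.547 -0.216]
blank 0.95 [ 0.418 -0.088]
blank 0.57 [ 0.525 -0.24 ]
tin 0.91 [ 0.306 -0.331]
jar 0.63 [0.449 0.477]
tape 0.93 [0.368 0.299]
brush 0.68 [ 0.324 -0.481]
scraper 0.56 [0.328 0.443]
scraper 0.39 [ 0.296 -0.334]
```

```bash
python3 -m jog '{"dp":[[0,0,-3],[0,0,0],[0,0,0]],"dr":[[0,0,0],[0,0,0],[0,0,0]],"hand":[7.7,7.7,7.7]}'; python3 -c "
from station import bot
print(bot.hand_in())"
```

```text
clock: 51.3
ee_pos: [0.5499, -0.2245, 0.2165]
eef_rot: [0.72, 0.694, 0.0, 0.001]
wrist_force: [0.3, -0.0, -0.2]
opening: 0.0772
the job is handed in; nothing more can be done
None
```

The job is done and handed in at about 51 s; no verdict was reported. All three varnished panels lean in the rack with the varnish outwards. The work plate is blue side up on both pins, and the raw panel lies flat on the middle of it.

I turned the plate by holding its loop handle, swinging it upright and laying it down blue up on the bench. Then I lifted it level by the web and lowered it onto the pins.

**Last checks**
- **Panels:** the last wrist picture showed all three leaning straight in the rack. They had not moved in the final top picture.
- **Plate:** on seating, the tool height matched the fully home height to within 1 mm. The wrist camera put the blue face at (0.547, -0.225) m, against my jig estimate of (0.548, -0.225) m.
- **Raw panel:** I released it at (0.550, -0.225) m at plate-top height. Afterwards the wrist camera put its near edge and sides where that placing predicts. This was measured only, as I had used up the pictures I could view.
- **Bystanders:** jar, tape, brush and scraper were found within 2 cm of where they started. The tin matched in the scene camera, but the top-camera network missed it and reported the scraper's spot instead.

**Things that went wrong or disagreed**
- **Missed grip:** the first grip on panel_a closed above the panel. I took it again lower.
- **High force:** while laying the plate down, the wrist force reached about 59 N. The limit is 120 N.
- **Panel angles:** in the top picture the panels appear turned 30 to 38 degrees, where the rack is at 28. I put this down to perspective on leaning panels and did not check it further.

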